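# Index the specimen swing arm one hole towards the lamp

### The job

The specimen dish has to go one station nearer to the lamp: hook a fingertip under the big pull ring of the swing arm's spring index pin, lift the pin clear without gripping or forcing the ring, swing the arm exactly one hole towards the round lamp housing, and let the pin drop fully home in that hole. Then take the finger out of the ring and leave everything else on the bench where it stands.

Things in the scene. Friction and masses are not known exactly. Their poses are not given: they have to be found in the camera images.
- index_stand: the fixed stand: grey base plate 250 x 220 mm, a pivot post and around it a curved aluminium index plate (top at z = 60 mm, 36 mm wide) with five 13 mm holes 190 mm from the pivot, 20 degrees (66 mm) apart. Origin on the table under the pivot axis, z up; the swing arm starts along the stand's -x (roughly towards the robot), in the middle hole
- swing_arm (a joint): angle of the white swing arm about the vertical pivot, rad; 0 = middle hole (start), +0.349 = one hole towards the stand's +y, -0.349 = one hole towards its -y. With the pin up it swings easily (under 2 N at the ring) and stays where it is left; with the pin down it is locked (about 0.008 rad of play either way)
- dish (a point): centre of the specimen dish's top on the swing arm, 82 mm from the pivot, z = 98 mm; the dish is glass, 68 mm across, on an 88 mm disc. The arm is a bar 40 mm wide, top at z = 78 mm, reaching 220 mm from the pivot; the pin's bush on it, 190 mm from the pivot, is 26 mm across, top at z = 100 mm
- index_pin (a joint): lift of the vertical spring index pin, m; 0 = home in a hole, about 0.010 = its round tip rides on top of the index plate, 0.022 = upper stop. The spring takes about 6 N to start, 8 N at the top. Let go over a hole it snaps home by itself; let go between holes it rides on the plate and drops in when the arm is pushed on over a hole
- ring_centre (a point): centre of the pin's upright pull ring: 8 mm steel wire, 60 mm inside diameter, 146 mm above the table with the pin home; it rises with the pin and swings with the arm, 190 mm from the pivot. x points level through the ring along the arm to the pivot, y level in the ring's plane, z up. The ring is open on both faces: a finger can slope down through it from the pivot side or from the arm's outer end; beyond it is free room
- lamp_house: the lamp housing: an upright white cylinder 84 mm across with cooling fins, a black foot 108 mm across and a short black lens tube, 116 mm high, fixed to the bench on the left or the right of the stand (the other side has a square white power unit 120 x 100 x 90 mm with a black knob). Origin at the centre of its foot
- dropper: amber glass dropper bottle, 34 mm across, 66 mm high, loose, to be left alone; origin under its centre
- specimen_jar: glass specimen jar, 48 mm across, 55 mm high, loose, to be left alone; origin under its centre
- slide_box: grey slide box 85 x 60 x 32 mm, loose, to be left alone; origin under its centre
- petri_dish: open glass dish, 76 mm across, 16 mm high, loose, to be left alone; origin under its centre
- beaker: glass beaker, 52 mm across, 62 mm high, loose, to be left alone; origin under its centre
Things that resemble listed ones, but are neither listed nor needed, are in the scene too. Leave any brown look-alike of the lamp_house alone.

How it is judged:
By the outcome, as a careful person would: the job done as asked, in the order asked, and still so for the second after the job is handed in, with the robot touching nothing.
It also fails if it takes over 53 s, if anything falls off the work surface, if the arm or the gripper's body presses on something with over 40 N, if the wrist force passes 120 N, or if a joint passes its speed limit or range.

### The arm

A 7-joint arm with a two-finger parallel gripper is mounted at the origin on the work surface. World frame = base frame: x ahead of the robot, y to its left, z up, the work surface at z = 0. Lengths are in m, angles in rad, forces in N, time in s.
With the tool pointing down it reaches from about 0.4 to 0.85 m from the base axis. Payload 6.9 kg.
Tool frame: the origin (TCP) lies on the centre line of the jaws, within the pads' length; the fingertips stand 22 mm ahead of it and the grasp point (between the pads) lies 3 mm ahead of it; z points along the fingers, y is the line along which they close (so a half turn about z gives the same grasp; the last joint's range is limited). The gripper opens to 85 mm and grips with 20 to 120 N. Pads are 22 mm wide; open, the fingers measure 114 mm over their backs; the gripper's body (76 mm by 85 mm) begins 54 mm behind the grasp point. The pads swing forward as they close: fully open they stand 13 mm farther back than shut.
Start: joints at [-1.141, 0.507, -0.238, 1.5, 0.126, 1.149, -0.155], TCP at [0.199, 0.593, 0.253] pointing down, gripper open.
Joint ranges: [-3.08, 3.08], [-0.24, 2.05], [-1.43, 1.35], [0, 2.5], [-1.52, 4.66], [0.17, 1.96], [-2.89, 2.89]. Speed limits (rad/s): [2.39, 2.39, 3.14, 3.14, 3.14, 3.14, 3.14].

### API

Orientations are given as [roll, pitch, yaw] about the fixed x, y, z axes, in that order (R = Rz(yaw) Ry(pitch) Rx(roll)).
In Python, from cell import manip, optics gives the robot as it stands.
- The arm moves only by the tool arm_command, never from a script. Its argument "moves" is a list of rows, each a list of 3 entries, a list of its own where there are three numbers: the shift along the tool's x, y, z in mm, then the turn about the tool's z in rad, then the closure in counts, from 0 (fully open) to 255 (shut). In form: [[[dx, dy, dz], spin, claw], ...]. A call has 1 to 12 rows; each row is the pose to reach, as a shift and turn from the pose commanded when the call began, along the tool's axes at that moment; what a row does not reach only later rows make up. A row lasts 1/8 s, in which the tool goes at most 62.5 mm and 10.7 degrees, less where a joint would pass 70% of its speed; a pose out of reach is approached as far as the arm can. A call with a gripper value outside its range is refused whole. The fingers move at their own pace and stop on an object; "squeeze" is the grip in N (left out, the last holds). Time passes only in rows, so rows that repeat a pose let the fingers close. It gives the time, the measured TCP pose, the force, the opening and the grip force at its end, in the units of the state.
- manip.get_state(): the state, without advancing time (a new reading comes with each control period).
- optics.snapshot(name): name is "scene" or "top" or "wrist"; returns the picture (384x512x3 uint8, red, green, blue); there is no depth.
- optics.calibration(name): a dict with "fx", "fy", "cx", "cy" (pixels), "xyz" and "attitude" of the camera in the world. Camera axes: x right, y down, z forward; pixel columns grow to the right and rows downward; lengths in m; the calibration is good to about 2 mm. A picture is of the moment at which its call begins: read the wrist's pose just before it. calibration takes no time and is no camera call; for the wrist camera it gives the pose at the moment of the call.
- manip.close_job(): hands the job in; it is judged then, once.
The state is a dict: "clock": time; "joint_positions": joint angles; "joint_velocities": joint speeds; "joint_efforts": joint torques, N m; "eef_pos": TCP position; "tool_rot": TCP orientation; "ft_force": force on the tool from outside, world axes, zero at the start; "ft_torque": the same for the moment, N m; "gripper_width": finger opening in m; "finger_force": force on a finger pad.
Only numpy, scipy, OpenCV 4.12 (cv2) and the standard library are available. Lean on these libraries where they do the work, as an engineer would, in place of code of your own. Each camera call takes 0.05 s, during which the arm holds its last target. There are 200 camera calls.

## Working session

There is one attempt and no reset: what is moved stays moved. The work goes in short steps, Python scripts to look and compute and a tool call to move; the robot and the scene stay as the last step left them, time stands still between calls to the robot, and variables do not carry over. Pictures are saved under pics/ and viewed, at most 10 in all, crops included, and the job is handed in when it is done.

Besides the shell and the picture viewer there is one more tool, called after "Call:" as name([rows], argument=value, ...), one row to a line, values as JSON. arm_command: Moves the arm, as the interface text tells. Its arguments: {"type":"object","properties":{"moves":{"type":"array"},"squeeze":{"type":"number"}},"required":["moves"]}

```bash
mkdir -p pics; python3 - <<'E'
from cell import manip, optics
import cv2
for n in("scene","top"):
    im=optics.snapshot(n); cv2.imwrite(f"pics/{n}0.png",cv2.resize(im[:,:,::-1],(800,600),interpolation=cv2.INTER_CUBIC)); print(optics.calibration(n))
s=manip.get_state(); print(s)
E
```

```text
{'fx': 379.0293597610144, 'fy': 379.0293597610144, 'cx': 254.99175412712984, 'cy': 182.2804923604837, 'xyz': array([1.14080814, 0.11190062, 0.70463771]), 'attitude': array([-2.35444466, -0.01640513,  1.60827267])}
{'fx': 415.3402173951937, 'fy': 415.3402173951937, 'cx': 251.37202995607646, 'cy': 193.42319080137358, 'xyz': array([0.38313853, 0.09097095, 1.13642642]), 'attitude': array([-2.96419049e+00,  1.67619543e-04, -1.59121476e+00])}
{'clock': 0.1, 'joint_positions': array([-1.14148543,  0.50823609, -0.23751065,  1.50100457,  0.12572503,
        1.14888349, -0.15483488]), 'joint_velocities': array([ 0.0011734 , -0.00175026,  0.00045889, -0.00298419, -0.00019954,
        0.00016191, -0.0001351 ]), 'joint_efforts': array([-5.74507168e-03, -6.21840906e+01, -2.19546787e+00, -2.50203949e+01,
        1.23081167e-02,  7.72810512e-03, -1.35983879e-05]), 'eef_pos': array([0.19882367, 0.59211581, 0.25253659]), 'tool_rot': array([-3.14005148e+00,  5.82315754e-05,  2.81774746e+00]), 'ft_force': array([0.61344296, 0.16191443, 0.08255914]), 'ft_torque': array([-0.04621944,  0.05479677,  0.07835927]), 'finger_force': 0.0, 'gripper_width': 0.08521558324088387}
```

View pics/scene0.png

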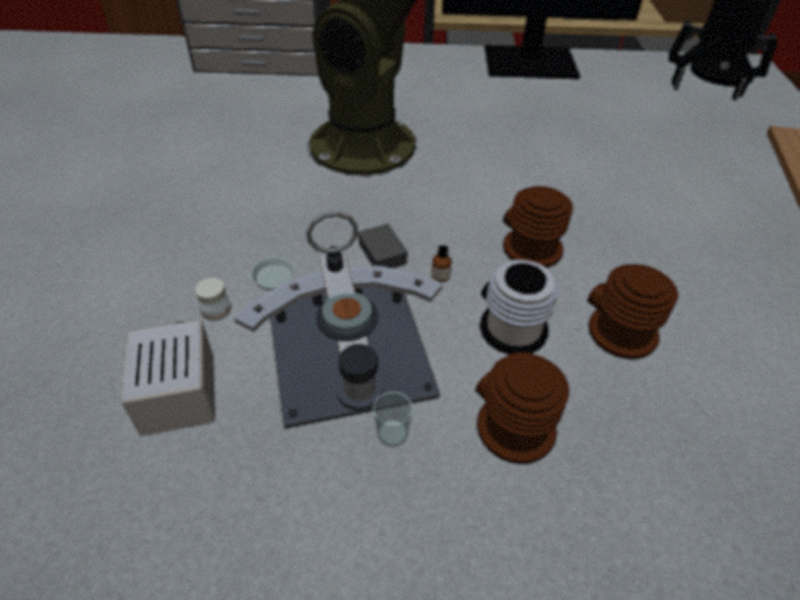

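View pics/top0.png

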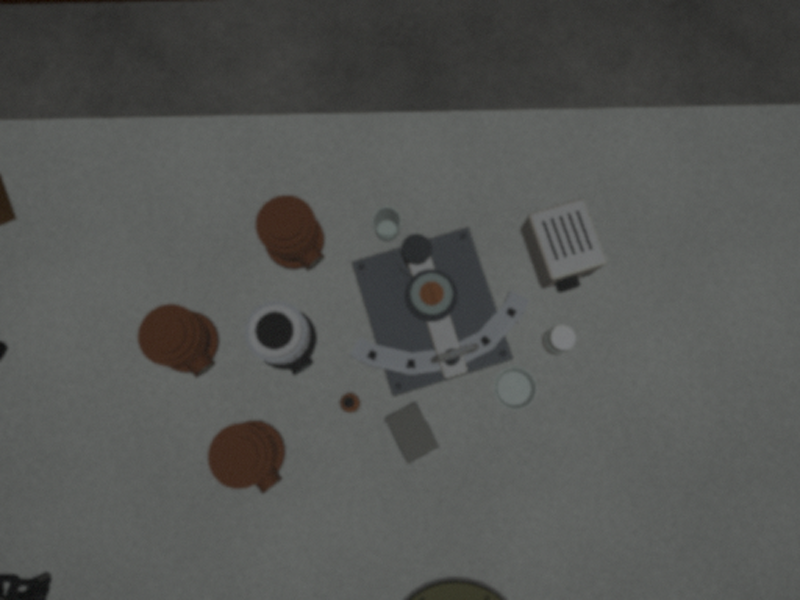

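The lamp housing (white, black foot) is at top view (282,333), scene view (517,305), on the robot's left (+y). The ring is at top (455,353), scene (333,232). The dish is at top (431,293), and the slide box lies close outside the ring at top (411,432).

```bash
cat > h.py <<'E'
import numpy as np
from scipy.spatial.transform import Rotation as R
from cell import manip, optics
def ray(n,uv,c=None):
    c=c or optics.calibration(n); u,v=uv
    return c['xyz'],R.from_euler('xyz',c['attitude']).as_matrix()@[(u-c['cx'])/c['fx'],(v-c['cy'])/c['fy'],1]
def atz(n,uv,z,c=None):
    o,d=ray(n,uv,c); return o+d*(z-o[2])/d[2]
def tri(*rs):
    A=0;b=0
    for o,d in rs:
        d=d/np.linalg.norm(d);P=np.eye(3)-np.outer(d,d);A=A+P;b=b+P@o
    return np.linalg.solve(A,b)
E
python3 - <<'E'
from h import *
np.set_printoptions(precision=4,suppress=True)
k=1/1.5625
p=lambda n,u,v,z:print(n,u,v,atz(n,np.array([u,v])*k,z))
for q in [(431,293,.098),(455,353,.146),(432,359,.146),(478,348,.146),(282,333,.116),(275,330,.116),(411,432,.032),(349,402,.066),(515,388,.016),(452,374,.078),(455,600,0)]: p('top',*q)
# holes
for q in [(372,355),(411,364),(485,341),(511,312)]: p('top',*q,.06)
for q in [(333,232,.146),(347,309,.098),(310,240,.146),(357,233,.146),(517,330,0),(360,145,0)]: p('scene',*q)
print(tri(ray('top',np.array([455,353])*k),ray('scene',np.array([333,232])*k)))
print(tri(ray('top',np.array([431,293])*k),ray('scene',np.array([347,309])*k)))
print(optics.calibration('wrist'))
E
```

```text
top 431 293 [0.5833 0.0247 0.098 ]
top 455 353 [ 0.4799 -0.006   0.146 ]
top 432 359 [0.4714 0.0294 0.146 ]
top 478 348 [ 0.4868 -0.0415  0.146 ]
top 282 333 [0.5201 0.2638 0.116 ]
top 275 330 [0.5251 0.275  0.116 ]
top 411 432 [0.3605 0.0612 0.032 ]
top 349 402 [0.4112 0.162  0.066 ]
top 515 388 [ 0.4304 -0.1193  0.016 ]
top 452 374 [ 0.4524 -0.0065  0.078 ]
top 455 600 [ 0.0876 -0.0051  0.    ]
top 372 355 [0.4878 0.1235 0.06  ]
top 411 364 [0.4715 0.0591 0.06  ]
top 485 341 [ 0.5073 -0.0652  0.06  ]
top 511 312 [ 0.5553 -0.1111  0.06  ]
scene 333 232 [0.4759 0.0003 0.146 ]
scene 347 309 [0.5835 0.0293 0.098 ]
scene 310 240 [ 0.4956 -0.0306  0.146 ]
scene 357 233 [0.4762 0.0355 0.146 ]
scene 517 330 [0.5242 0.287  0.    ]
scene 360 145 [ 0.0018 -0.004   0.    ]
[ 0.4793 -0.0024  0.149 ]
[0.5832 0.027  0.0976]
{'fx': 279.2871463150787, 'fy': 279.2871463150787, 'cx': 257.04691111561823, 'cy': 191.71988801114978, 'xyz': array([0.1334, 0.6137, 0.3717]), 'attitude': array([2.869 , 0.0018, 1.2469])}
```

Call:
arm_command([
  [[0,0,-60],0,0],
  [[0,0,-120],0,0],
  [[0,0,-180],0,0],
  [[0,0,-240],0,0],
  [[0,0,-300],0,0],
  [[0,0,-360],0,0],
  [[0,0,-420],0,0],
  [[0,0,-480],0,0],
])

```text
clock: 1.1
eef_pos: [0.1784, 0.5689, 0.6616]
tool_rot: [2.941, -0.009, 2.805]
ft_force: [-0.2, 1.4, -0.6]
gripper_width: 0.0858
finger_force: 0.0
```

```bash
python3 - <<'E'
from cell import manip
s=manip.get_state()
for k in('clock','joint_positions','eef_pos','tool_rot'):print(k,s[k])
E
```

```text
clock 1.1
joint_positions [-1.54909921  0.40285751  0.60279329  0.62681759 -0.30131652  1.96113467
  0.08115953]
eef_pos [0.17842654 0.56890412 0.66160634]
tool_rot [ 2.94120612 -0.00940813  2.80501804]
```

Call:
arm_command([
  [[0,0,50],0,0],
  [[0,0,100],0,0],
  [[0,0,100],0,0],
])

```text
clock: 1.48
eef_pos: [0.1825, 0.5862, 0.5607]
tool_rot: [2.949, -0.011, 2.806]
ft_force: [-0.2, 0.8, 0.6]
gripper_width: 0.0856
finger_force: 0.0
```

```bash
python3 - <<'E'
from cell import manip
s=manip.get_state()
for k in('clock','joint_positions','eef_pos','tool_rot'):print(k,s[k])
E
```

```text
clock 1.475
joint_positions [-1.64735858  0.35467733  0.60617548  0.99932495 -0.23798755  1.65084643
  0.10202063]
eef_pos [0.18249827 0.58621851 0.56071188]
tool_rot [ 2.94905041 -0.01062468  2.80621067]
```

```bash
cat >> h.py <<'E'
np.set_printoptions(precision=3,suppress=True)
def go(*targets):
    s=manip.get_state(); M=R.from_euler('xyz',s['tool_rot']).as_matrix()
    print('t',s['clock'],'q',s['joint_positions'],'p',s['eef_pos'],'F',s['ft_force'],'w',s['gripper_width'])
    print('toolx',M[:,0],'tooly',M[:,1],'toolz',M[:,2],'tilt',np.degrees(np.arccos(-M[2,2])),'yaw',np.degrees(np.arctan2(M[1,2],M[0,2])))
    for t in targets: print(t,'->',(M.T@(np.array(t)-s['eef_pos'])*1000).round(0))
E
python3 -c "
from h import *
go((.5,0,.56))"
```

```text
t 1.475 q [-1.647  0.355  0.606  0.999 -0.238  1.651  0.102] p [0.182 0.586 0.561] F [-0.174  0.849  0.576] w 0.08558805723861204
toolx [-0.944  0.329  0.011] tooly [0.325 0.926 0.191] toolz [ 0.053  0.184 -0.981] tilt 11.0484330590649 yaw 73.90335732225871
(0.5, 0, 0.56) -> [-493. -440.  -90.]
```

Call:
arm_command([
  [[-41,-37,-7],0,255],
  [[-82,-73,-15],0,255],
  [[-123,-110,-22],0,255],
  [[-164,-147,-30],0,255],
  [[-205,-183,-37],0,255],
  [[-246,-220,-45],0,255],
  [[-288,-257,-52],0,255],
  [[-329,-293,-60],0,255],
  [[-370,-330,-67],0,255],
  [[-411,-367,-75],0,255],
  [[-452,-403,-82],0,255],
  [[-493,-440,-90],0,255],
])

```text
clock: 2.98
eef_pos: [0.5031, -0.0009, 0.5633]
tool_rot: [2.938, -0.005, 2.809]
ft_force: [0.4, 2.2, 0.7]
gripper_width: 0.0003
finger_force: 0.0
```

```bash
python3 -c "
from h import *
go((.5,0,.56),(.5,0,.8),(.6,0,.8))"
```

```text
t 2.975 q [-0.578  0.301  1.047  1.162 -0.478  1.826  1.567] p [ 0.503 -0.001  0.563] F [0.425 2.199 0.748] w 0.00034190270853569734
toolx [-0.945  0.327  0.005] tooly [0.321 0.925 0.202] toolz [ 0.062  0.193 -0.979] tilt 11.66558951661074 yaw 72.23227728526093
(0.5, 0, 0.56) -> [ 3. -1.  3.]
(0.5, 0, 0.8) -> [   4.   48. -232.]
(0.6, 0, 0.8) -> [ -90.   80. -226.]
```

Call:
arm_command([
  [[-10,20,-57],0,255],
  [[-20,30,-114],0,255],
  [[-40,45,-170],0,255],
  [[-60,60,-225],0,255],
  [[-90,80,-270],0,255],
  [[-90,80,-270],0,255],
])

```text
clock: 3.72
eef_pos: [0.5373, 0.0076, 0.6677]
tool_rot: [2.887, 0.061, 2.796]
ft_force: [0.2, -0.1, 0.3]
gripper_width: -0.0005
finger_force: 0.0
```

```bash
python3 -c "
from h import *
go((.5,0,.56),(.6,0,.85))"
```

```text
t 3.725 q [ 0.211  0.294 -0.244  0.739 -0.158  1.964  1.143] p [0.537 0.008 0.668] F [ 0.249 -0.113  0.295] w -0.0005091112901113104
toolx [-0.939  0.338 -0.061] tooly [0.313 0.916 0.251] toolz [ 0.14   0.217 -0.966] tilt 14.971908620735878 yaw 57.08055794921971
(0.5, 0, 0.56) -> [ 39. -46.  97.]
(0.6, 0, 0.85) -> [ -72.   58. -169.]
```

Call:
arm_command([
  [[-20,20,-60],0,255],
  [[-40,40,-120],0,255],
  [[-60,60,-180],0,255],
])

```text
clock: 4.1
eef_pos: [0.5184, -0.0038, 0.7535]
tool_rot: [2.747, 0.207, 2.722]
ft_force: [1.5, -1.1, 0.4]
gripper_width: -0.0001
finger_force: 0.0
```

```bash
python3 -c "
from h import *
go((.5,0,.8),(.6,0,.85))"
```

```text
t 4.1 q [ 0.18   0.226 -0.012  0.628 -0.357  1.964  1.169] p [ 0.518 -0.004  0.753] F [ 1.475 -1.059  0.442] w -6.397691362333782e-05
toolx [-0.894  0.399 -0.205] tooly [0.304 0.875 0.377] toolz [ 0.33   0.274 -0.903] tilt 25.396494059253314 yaw 39.72958345291943
(0.5, 0, 0.8) -> [  8.  15. -47.]
(0.6, 0, 0.85) -> [-91.  64. -59.]
```

```bash
python3 -c "
from h import *
go((.47,-.25,.76),(.47,-.25,.95))"
```

```text
t 4.1 q [ 0.18   0.226 -0.012  0.628 -0.357  1.964  1.169] p [ 0.518 -0.004  0.753] F [ 1.475 -1.059  0.442] w -6.397691362333782e-05
toolx [-0.894  0.399 -0.205] tooly [0.304 0.875 0.377] toolz [ 0.33   0.274 -0.903] tilt 25.396494059253314 yaw 39.72958345291943
(0.47, -0.25, 0.76) -> [ -56. -228.  -89.]
(0.47, -0.25, 0.95) -> [ -95. -156. -261.]
```

Call:
arm_command([
  [[-12,-50,-20],0,255],
  [[-25,-100,-40],0,255],
  [[-40,-150,-60],0,255],
  [[-50,-190,-90],0,255],
  [[-70,-180,-140],0,255],
  [[-85,-170,-200],0,255],
])

```text
clock: 4.85
eef_pos: [0.4261, -0.2563, 0.8128]
tool_rot: [2.678, 0.409, 2.479]
ft_force: [0.6, -2.6, 0.4]
gripper_width: -0.0004
finger_force: 0.0
```

```bash
python3 -c "
from h import *
go((.5,-.2,.9),(.47,-.25,.95))"
```

```text
t 4.85 q [ 1.37   0.319 -1.346  0.515  0.114  1.964  1.21 ] p [ 0.426 -0.256  0.813] F [ 0.562 -2.608  0.396] w -0.0003910671766832746
toolx [-0.723  0.564 -0.398] tooly [0.41  0.815 0.411] toolz [ 0.556  0.134 -0.821] tilt 34.85348354588824 yaw 13.567805077034992
(0.5, -0.2, 0.9) -> [-56. 112. -23.]
(0.47, -0.25, 0.95) -> [-83.  79. -87.]
```

Call:
arm_command([
  [[-40,50,-40],0,255],
  [[-70,70,-90],0,255],
  [[-90,80,-130],0,255],
])

```text
clock: 5.22
eef_pos: [0.4422, -0.2273, 0.848]
tool_rot: [2.649, 0.465, 2.447]
ft_force: [0.7, -0.2, 0.5]
gripper_width: 0.0003
finger_force: 0.0
```

```bash
python3 -c "
from h import *
go((.5,-.2,.9),(.47,-.25,.95))"
```

```text
t 5.225 q [ 1.145  0.255 -0.924  0.419 -0.093  1.964  1.233] p [ 0.442 -0.227  0.848] F [ 0.727 -0.153  0.481] w 0.00025525997382511097
toolx [-0.687  0.572 -0.449] tooly [0.401 0.813 0.423] toolz [ 0.606  0.111 -0.787] tilt 38.04817398490351 yaw 10.332475571900847
(0.5, -0.2, 0.9) -> [-47.  67.  -3.]
(0.47, -0.25, 0.95) -> [-78.  36. -66.]
```

Call:
arm_command([
  [[-20,30,-40],0,255],
  [[-40,60,-80],0,255],
  [[-60,95,-125],0,255],
  [[-70,110,-160],0,255],
])

```text
clock: 5.72
eef_pos: [0.4349, -0.1735, 0.884]
tool_rot: [2.611, 0.509, 2.423]
ft_force: [1.1, -0.0, 0.2]
gripper_width: 0.0002
finger_force: 0.0
```

```bash
python3 -c "
from h import *
go((.40,-.05,.5),(.37,-.03,.3))"
```

```text
t 5.725 q [ 1.097  0.201 -0.927  0.381 -0.104  1.964  1.156] p [ 0.435 -0.173  0.884] F [ 1.075 -0.018  0.176] w 0.00023574331168987344
toolx [-0.657  0.574 -0.488] tooly [0.382 0.812 0.442] toolz [ 0.65   0.104 -0.753] tilt 41.150087833800264 yaw 9.120980032789344
(0.4, -0.05, 0.5) -> [281. -83. 279.]
(0.37, -0.03, 0.3) -> [ 410. -166.  413.]
```

Call:
arm_command([
  [[35,-14,35],-0.18,255],
  [[68,-28,70],-0.36,255],
  [[102,-42,103],-0.54,255],
  [[136,-56,138],-0.74,255],
  [[170,-70,172],-0.74,255],
  [[204,-83,206],-0.74,255],
  [[240,-97,240],-0.74,255],
  [[275,-110,275],-0.74,255],
  [[310,-125,310],-0.74,255],
  [[340,-140,345],-0.74,255],
  [[375,-150,380],-0.74,255],
  [[375,-150,380],-0.74,255],
])

```text
clock: 7.22
eef_pos: [0.4182, -0.088, 0.4669]
tool_rot: [3.135, 0.711, -2.975]
ft_force: [1.8, 1.2, 0.6]
gripper_width: 0.0003
finger_force: 0.0
```

```bash
python3 -c "
from h import *
go((.40,-.02,.26),(.413,-.014,.225))"
```

```text
t 7.225 q [ 0.597 -0.237 -0.095  2.027 -0.605  0.851  2.527] p [ 0.418 -0.088  0.467] F [1.807 1.173 0.598] w 0.00025885523017308784
toolx [-0.747 -0.125 -0.653] tooly [-0.17   0.985  0.005] toolz [ 0.643  0.114 -0.757] tilt 40.75870822864522 yaw 10.098499442105748
(0.4, -0.02, 0.26) -> [140.  69. 153.]
(0.413, -0.014, 0.225) -> [153.  73. 188.]
```

```bash
python3 -c "
from h import *
go((.44,-.03,.32),(.42,-.02,.235))"
```

```text
t 7.225 q [ 0.597 -0.237 -0.095  2.027 -0.605  0.851  2.527] p [ 0.418 -0.088  0.467] F [1.807 1.173 0.598] w 0.00025885523017308784
toolx [-0.747 -0.125 -0.653] tooly [-0.17   0.985  0.005] toolz [ 0.643  0.114 -0.757] tilt 40.75870822864522 yaw 10.098499442105748
(0.44, -0.03, 0.32) -> [ 72.  53. 132.]
(0.42, -0.02, 0.235) -> [142.  66. 185.]
```

Call:
arm_command([
  [[18,13,33],0,255],
  [[36,26,66],0,255],
  [[54,40,99],0,255],
  [[72,53,132],0,255],
  [[72,53,132],0,255],
])

```text
clock: 7.85
eef_pos: [0.4394, -0.0302, 0.32]
tool_rot: [3.131, 0.707, -2.979]
ft_force: [0.1, 0.1, 0.5]
gripper_width: 0.0002
finger_force: 0.0
```

```bash
python3 -c "
from h import *
go((.42,-.02,.235),(.42,-.02,.235))
import cv2
a=cv2.resize(optics.snapshot('wrist')[:,:,::-1],(400,300));b=cv2.resize(optics.snapshot('scene')[:,:,::-1][60:260,100:367],(400,300))
cv2.imwrite('pics/m1.png',np.hstack([a,b]))"
```

```text
t 7.85 q [ 0.42  -0.107 -0.195  2.364 -0.927  0.347  2.757] p [ 0.439 -0.03   0.32 ] F [0.11  0.078 0.491] w 0.00022046132363597813
toolx [-0.75  -0.123 -0.65 ] tooly [-0.169  0.986  0.008] toolz [ 0.639  0.116 -0.76 ] tilt 40.52701985757925 yaw 10.251112924495096
(0.42, -0.02, 0.235) -> [69. 13. 53.]
(0.42, -0.02, 0.235) -> [69. 13. 53.]
```

View pics/m1.png

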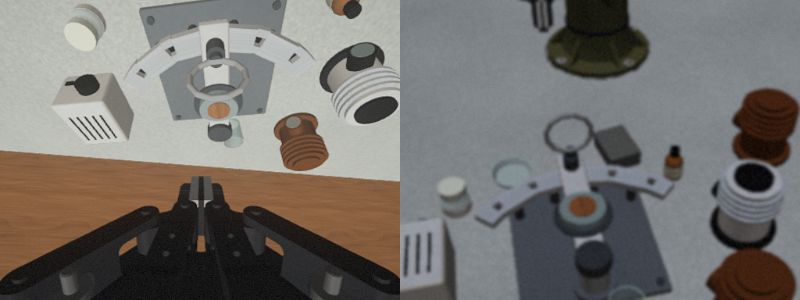

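The wrist panel shows the ring at about (219,80) (280,102 in full frame), the tips at (201,180), and a clear path. I'll cross-check the ring position with this view.

```bash
python3 -c "
from h import *
k=1/1.5625
c=optics.calibration('wrist')
print(c)
w=ray('wrist',(280,102),c)
print(tri(w,ray('top',np.array([455,353])*k),ray('scene',np.array([333,232])*k)))
print(atz('wrist',(280,102),.146,c), atz('wrist',(218*1.28,110*1.28),.098,c))
s=manip.get_state();t=s['eef_pos']+.022*R.from_euler('xyz',s['tool_rot']).as_matrix()[:,2]
M=R.from_euler('xyz',c['attitude']).as_matrix();v=M.T@(t-c['xyz']);print('tip px/1.28',(v[:2]/v[2]*c['fx']+[c['cx'],c['cy']])/1.28)
go((.43,-.02,.22),(.414,-.014,.225),(.423,-.013,.214))
"
```

```text
{'fx': 279.2871463150787, 'fy': 279.2871463150787, 'cx': 257.04691111561823, 'cy': 191.71988801114978, 'xyz': array([ 0.312, -0.054,  0.369]), 'attitude': array([ 2.156, -0.005,  1.738])}
[ 0.48  -0.002  0.15 ]
[ 0.484 -0.002  0.146] [0.585 0.024 0.098]
tip px/1.28 [201.197 190.536]
t 7.95 q [ 0.422 -0.11  -0.193  2.358 -0.924  0.348  2.755] p [ 0.441 -0.032  0.324] F [0.241 0.486 0.227] w -0.00010626144683480373
toolx [-0.746 -0.123 -0.654] tooly [-0.166  0.986  0.005] toolz [ 0.645  0.113 -0.756] tilt 40.871491332873084 yaw 9.89993438859218
(0.43, -0.02, 0.22) -> [75. 13. 72.]
(0.414, -0.014, 0.225) -> [83. 22. 59.]
(0.423, -0.013, 0.214) -> [83. 21. 73.]
```

Call:
arm_command([
  [[25,7,20],0,255],
  [[50,14,40],0,255],
  [[70,20,60],0,255],
  [[80,22,81],0,255],
  [[80,22,81],0,255],
])

```text
clock: 8.57
eef_pos: [0.4217, 0.0416, 0.3112]
tool_rot: [3.092, 0.758, -3.054]
ft_force: [-0.4, -0.3, 0.8]
gripper_width: 0.0
finger_force: 0.0
```

```bash
python3 -c "
from h import *
d=np.array([.643,.113,-.757]);E=np.array([.481,-.002,.150])
go(E-.079*d,E-.03*d,E)
import cv2
a=cv2.resize(optics.snapshot('wrist')[:,:,::-1],(400,300));b=cv2.resize(optics.snapshot('scene')[:,:,::-1][90:215,150:317],(400,300),interpolation=cv2.INTER_CUBIC)
cv2.imwrite('pics/m2.png',np.hstack([a,b]))"
```

```text
t 8.575 q [ 0.634 -0.179 -0.618  2.466 -1.289  0.209  2.863] p [0.422 0.042 0.311] F [-0.413 -0.322  0.807] w 1.1080100289252391e-05
toolx [-0.723 -0.063 -0.688] tooly [-0.121  0.992  0.036] toolz [ 0.68   0.11  -0.725] tilt 43.52416912369092 yaw 9.160114037896568
[ 0.43  -0.011  0.21 ] -> [ 67. -57.  74.]
[ 0.462 -0.005  0.173] -> [ 69. -56. 122.]
[ 0.481 -0.002  0.15 ] -> [ 71. -56. 152.]
```

View pics/m2.png

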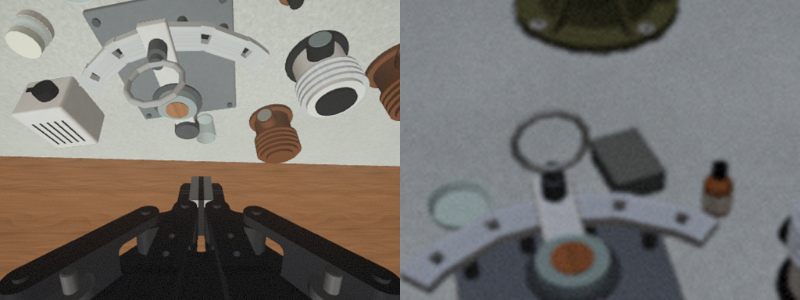

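The arm ran into limits: q4, q6 and q7 are all close to theirs. I'll fit a kinematic model from the logged states so I can plan a feasible approach.

```bash
cat > fk.py <<'E'
import numpy as np, itertools
from scipy.spatial.transform import Rotation as R
from scipy.optimize import least_squares
D=[ # q, p, rot matrix rows as (x,y,z cols)
([-1.14148543,.50823609,-.23751065,1.50100457,.12572503,1.14888349,-.15483488],[.19882,.59212,.25254],R.from_euler('xyz',[-3.14005,0,2.81775]).as_matrix()),
([-1.54909921,.40285751,.60279329,.62681759,-.30131652,1.96113467,.08115953],[.17843,.5689,.66161],R.from_euler('xyz',[2.94121,-.0094,2.80502]).as_matrix()),
([-1.64735858,.35467733,.60617548,.99932495,-.23798755,1.65084643,.10202063],[.1825,.58622,.56071],R.from_euler('xyz',[2.94905,-.01062,2.80621]).as_matrix())]
def c(q,p,x,y,z): 
    D.append((q,p,np.array([x,y,z]).T))
c([-.578,.301,1.047,1.162,-.478,1.826,1.567],[.503,-.001,.563],[-.945,.327,.005],[.321,.925,.202],[.062,.193,-.979])
c([.211,.294,-.244,.739,-.158,1.964,1.143],[.537,.008,.668],[-.939,.338,-.061],[.313,.916,.251],[.14,.217,-.966])
c([.18,.226,-.012,.628,-.357,1.964,1.169],[.518,-.004,.753],[-.894,.399,-.205],[.304,.875,.377],[.33,.274,-.903])
c([1.37,.319,-1.346,.515,.114,1.964,1.21],[.426,-.256,.813],[-.723,.564,-.398],[.41,.815,.411],[.556,.134,-.821])
c([1.145,.255,-.924,.419,-.093,1.964,1.233],[.442,-.227,.848],[-.687,.572,-.449],[.401,.813,.423],[.606,.111,-.787])
c([1.097,.201,-.927,.381,-.104,1.964,1.156],[.435,-.173,.884],[-.657,.574,-.488],[.382,.812,.442],[.65,.104,-.753])
c([.597,-.237,-.095,2.027,-.605,.851,2.527],[.418,-.088,.467],[-.747,-.125,-.653],[-.17,.985,.005],[.643,.114,-.757])
c([.42,-.107,-.195,2.364,-.927,.347,2.757],[.439,-.03,.32],[-.75,-.123,-.65],[-.169,.986,.008],[.639,.116,-.76])
c([.634,-.179,-.618,2.466,-1.289,.209,2.863],[.422,.042,.311],[-.723,-.063,-.688],[-.121,.992,.036],[.68,.11,-.725])
def fk(q,s,P):
    # P: b, e, then 8 translations
    A=R.from_euler('z',P[0]).as_matrix();p=np.zeros(3);t=P[2:].reshape(8,3)
    p=p+A@t[0]
    for i in range(7):
        A=A@R.from_euler('zyzyzyz'[i],s[i]*q[i]).as_matrix();p=p+A@t[i+1]
    return p,A@R.from_euler('z',P[1]).as_matrix()
def rot_res(P,s): return np.concatenate([(fk(q,s,np.r_[P,np.zeros(24)])[1]-M).ravel() for q,_,M in D])
def fit():
    best=None
    for s in itertools.product([1,-1],repeat=7):
        if s[0]<0 and False: continue
        for b in(0,1.57,3.14,-1.57):
          for e in (0,1.57,3.14,-1.57):
            r=np.sum(rot_res([b,e],s)**2)
            if best is None or r<best[0]: best=(r,s,b,e)
    print(best)
    s=best[1]; u=least_squares(rot_res,best[2:],args=(s,)); print('rot',u.x,np.sqrt(np.mean(u.fun**2)))
    f=lambda P:np.concatenate([np.concatenate([fk(q,s,P)[0]-p for q,p,_ in D]),.003*P[2:]])
    # linear in translations
    g=lambda T:f(np.r_[u.x,T])
    w=least_squares(g,np.zeros(24)); print(w.x.reshape(8,3).round(4)); print('rms',np.sqrt(np.mean(w.fun[:3*len(D)]**2)))
    np.savez('fk.npz',s=s,P=np.r_[u.x,w.x])
if __name__=='__main__': fit()
E
python3 fk.py
```

```text
(np.float64(2.347907268904212e-05), (-1, 1, -1, 1, -1, 1, -1), 0, 1.57)
rot [4.04157016e-04 1.57094761e+00] 0.0003595216804732096
[[-6.000e-04  6.000e-04  1.220e-01]
 [ 8.000e-04 -2.900e-03  1.220e-01]
 [-1.800e-03 -2.900e-03  2.890e-01]
 [ 1.000e-04 -9.400e-03  2.890e-01]
 [-9.000e-04 -9.400e-03  1.910e-01]
 [ 6.000e-04 -2.000e-04  1.910e-01]
 [-7.000e-04 -2.000e-04  1.691e-01]
 [ 5.000e-04 -4.000e-04  1.691e-01]]
rms 0.00017134844550510577
```

Kinematics are now known: shoulder 0.244, links 0.578 and 0.382, tool 0.338 m. Approaching from the outer end needs the wrist too near the base. Coming from the pivot side, sloping towards the robot, is reachable. To get that tilt I would have to work behind the base, so I'll check what stands there first.

```bash
python3 - <<'E'
from h import *
import cv2
k=1/1.5625
for q in [(530,75),(190,72),(320,75),(432,40),(575,75),(715,80),(0,32),(425,40)]: print(q,atz('scene',np.array(q)*k,0))
im=optics.snapshot('scene')[:,:,::-1]
cv2.imwrite('pics/s2.png',cv2.resize(im[0:110],(800,172*1),interpolation=cv2.INTER_CUBIC))
E
```

```text
(530, 75) [-0.368  0.414  0.   ]
(190, 72) [-0.321 -0.474  0.   ]
(320, 75) [-0.329 -0.136  0.   ]
(432, 40) [-0.572  0.156  0.   ]
(575, 75) [-0.377  0.534  0.   ]
(715, 80) [-0.374  0.901  0.   ]
(0, 32) [-0.532 -1.084  0.   ]
(425, 40) [-0.571  0.136  0.   ]
```

View pics/s2.png

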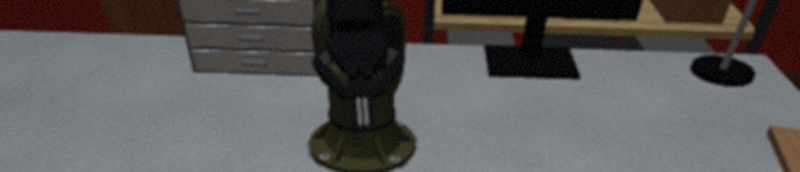

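```bash
cat > sim.py <<'E'
import numpy as np
from fk import fk, R, least_squares
z=np.load('fk.npz');S=z['s'];P=z['P']
lo=np.array([-3.08,-.24,-1.43,0,-1.52,.17,-2.89]);hi=np.array([3.08,2.05,1.35,2.5,4.66,1.9635,2.89]);V=.7*.125*np.array([2.39,2.39,3.14,3.14,3.14,3.14,3.14])
F=lambda q:fk(q,S,P)
def row(q,p,M,w,lam):
    def f(x):
        a,A=F(x);return np.r_[a-p,w*R.from_matrix(A@M.T).as_rotvec(),lam*(x-q)]
    l=np.maximum(lo,q-V);h=np.minimum(hi,q+V)
    x=least_squares(f,np.clip(q,l+1e-6,h-1e-6),bounds=(l-1e-9,h+1e-9),max_nfev=30).x
    return x
def call(q,rows,w=.3,lam=.01):
    p,M=F(q); pc,Mc=p,M
    for d,sp in rows:
        pt=p+M@np.array(d)/1000.;Mt=M@R.from_euler('z',sp).as_matrix()
        # limit step
        cp,cM=F(q)
        dp=pt-cp;n=np.linalg.norm(dp);pt2=cp+dp*min(1,.0625/max(n,1e-9))
        rv=R.from_matrix(cM.T@Mt).as_rotvec();m=np.linalg.norm(rv);Mt2=cM@R.from_rotvec(rv*min(1,.187/max(m,1e-9))).as_matrix()
        q=row(q,pt2,Mt2,w,lam)
    return q
def show(q):
    p,A=F(q);return f"q {q.round(2)} p {p.round(3)} d {A[:,2].round(2)}"
if __name__=='__main__':
    from fk import D
    np.set_printoptions(suppress=True)
    C=[(0,1,[([0,0,-60*i],0) for i in range(1,9)]),
       (2,3,[([-41*i,-36.7*i,-7.5*i],0) for i in range(1,13)]),
       (3,4,[([-10,20,-57],0),([-20,30,-114],0),([-40,45,-170],0),([-60,60,-225],0),([-90,80,-270],0),([-90,80,-270],0)]),
       (4,5,[([-20*i,20*i,-60*i],0) for i in(1,2,3)]),
       (5,6,[([-12,-50,-20],0),([-25,-100,-40],0),([-40,-150,-60],0),([-50,-190,-90],0),([-70,-180,-140],0),([-85,-170,-200],0)]),
       (6,7,[([-40,50,-40],0),([-70,70,-90],0),([-90,80,-130],0)]),
       (10,11,[([25,7,20],0),([50,14,40],0),([70,20,60],0),([80,22,81],0),([80,22,81],0)])]
    for a,b,rows in C:
        print('real',show(np.array(D[b][0])))
        for w in(.1,.3,1): print('  ',w,show(call(np.array(D[a][0]),rows,w)))
E
python3 sim.py
```

```text
real q [-1.55  0.4   0.6   0.63 -0.3   1.96  0.08] p [0.178 0.569 0.662] d [ 0.06  0.19 -0.98]
   0.1 q [-1.33  0.4   0.1   0.42 -0.05  1.96 -0.02] p [0.198 0.59  0.722] d [ 0.11  0.33 -0.94]
   0.3 q [-1.36  0.4   0.16  0.6  -0.07  1.96 -0.  ] p [0.192 0.573 0.655] d [ 0.06  0.17 -0.98]
   1 q [-1.35  0.41  0.14  0.75 -0.06  1.96 -0.  ] p [0.186 0.554 0.593] d [ 0.01  0.02 -1.  ]
real q [-0.58  0.3   1.05  1.16 -0.48  1.83  1.57] p [ 0.503 -0.001  0.563] d [ 0.06  0.19 -0.98]
   0.1 q [-0.57  0.28  0.99  1.18 -0.44  1.8   1.53] p [0.499 0.    0.559] d [ 0.06  0.18 -0.98]
   0.3 q [-0.56  0.28  0.99  1.17 -0.44  1.81  1.53] p [0.499 0.    0.559] d [ 0.05  0.18 -0.98]
   1 q [-0.56  0.28  0.98  1.17 -0.44  1.81  1.53] p [0.499 0.    0.559] d [ 0.05  0.18 -0.98]
real q [ 0.21  0.29 -0.24  0.74 -0.16  1.96  1.14] p [0.537 0.008 0.668] d [ 0.14  0.22 -0.97]
   0.1 q [ 0.16  0.36 -0.05  0.21 -0.3   1.96  1.1 ] p [ 0.595 -0.008  0.838] d [ 0.56  0.23 -0.79]
   0.3 q [ 0.28  0.31 -0.4   0.56 -0.08  1.96  1.08] p [0.559 0.004 0.732] d [ 0.3   0.22 -0.93]
   1 q [ 0.29  0.3  -0.44  0.79 -0.06
[... 929 characters left out ...]
11 -0.79]
   0.1 q [ 0.96  0.31 -1.04  0.    0.18  1.94  1.2 ] p [ 0.45  -0.255  0.973] d [ 0.84  0.02 -0.54]
   0.3 q [ 1.07  0.27 -0.83  0.27 -0.13  1.96  1.22] p [ 0.445 -0.237  0.895] d [ 0.7   0.08 -0.71]
   1 q [ 1.17  0.26 -0.96  0.46 -0.08  1.96  1.23] p [ 0.443 -0.222  0.833] d [ 0.58  0.13 -0.81]
real q [ 0.63 -0.18 -0.62  2.47 -1.29  0.21  2.86] p [0.422 0.042 0.311] d [ 0.68  0.11 -0.72]
   0.1 q [ 0.3   0.1  -0.22  2.46 -1.11  0.17  2.89] p [ 0.427 -0.009  0.21 ] d [ 0.49  0.13 -0.86]
   0.3 q [ 0.23  0.04 -0.14  2.46 -1.12  0.17  2.89] p [ 0.428 -0.009  0.232] d [ 0.54  0.11 -0.84]
   1 q [-0.29 -0.08  0.39  2.48 -1.11  0.17  2.89] p [ 0.422 -0.013  0.274] d [ 0.62  0.12 -0.78]
```

```bash
cat > plan.py <<'E'
from sim import *
np.set_printoptions(suppress=True,linewidth=150)
def wp(q,target,n,w,spin=0):
    p,M=F(q); v=M.T@(np.array(target)-p)*1000
    rows=[(v*i/n,spin*i/n) for i in range(1,n+1)]
    return call(q,rows,w)
if __name__=='__main__':
    q0=np.array([.634,-.179,-.618,2.466,-1.289,.209,2.863])
    for w in(.3,.7):
        q=q0.copy();T=0
        for t,n,sp in [((.35,.35,.6),8,-.7),((.0,.45,.8),8,-.7),((-.3,.33,.85),8,0),((-.42,.08,.85),6,0),((-.42,.02,.95),4,0),((-.42,.0,1.05),4,0),((-.42,-.0,1.05),4,0),((-.42,-.0,1.05),4,0)]:
            q=wp(q,t,n,w,sp);T+=n/8;print(w,T,t,show(q))
E
python3 plan.py
```

```text
0.3 1.0 (0.35, 0.35, 0.6) q [-0.08 -0.17 -0.92  1.64  0.47  1.12  1.25] p [0.355 0.335 0.586] d [ 0.68  0.11 -0.72]
0.3 2.0 (0.0, 0.45, 0.8) q [-0.17 -0.24 -1.43  1.06  0.5   1.79  1.71] p [0.048 0.392 0.763] d [ 0.65  0.28 -0.71]
0.3 3.0 (-0.3, 0.33, 0.85) q [-0.77 -0.24 -1.43  1.06  0.6   1.96  1.32] p [-0.129  0.308  0.766] d [ 0.53  0.47 -0.71]
0.3 3.75 (-0.42, 0.08, 0.85) q [-1.24 -0.24 -1.43  1.15  0.6   1.96  0.93] p [-0.242  0.219  0.734] d [ 0.33  0.62 -0.71]
0.3 4.25 (-0.42, 0.02, 0.95) q [-1.41 -0.24 -1.43  1.03  0.63  1.96  0.89] p [-0.286  0.173  0.783] d [ 0.13  0.72 -0.68]
0.3 4.75 (-0.42, 0.0, 1.05) q [-1.51 -0.24 -1.43  0.84  0.69  1.96  0.96] p [-0.302  0.141  0.859] d [-0.06  0.78 -0.62]
0.3 5.25 (-0.42, -0.0, 1.05) q [-1.63 -0.24 -1.43  0.71  0.74  1.96  0.98] p [-0.306  0.101  0.913] d [-0.23  0.8  -0.56]
0.3 5.75 (-0.42, -0.0, 1.05) q [-1.71 -0.24 -1.43  0.66  0.74  1.86  0.97] p [-0.336  0.077  0.951] d [-0.4   0.78 -0.48]
0.7 1.0 (0.35, 0.35, 0.6) q [-0.02 -0.21 -0.86  1.74  0.4   1.    1.34] p [0.37  0.308 0.557] d [ 0.68  0.11 -0.72]
0.7 2.0 (0.0, 0.45, 0.8) q [-0.14 -0.24 -1.43  1.1   0.53  1.86  1.72] p [0.069 0.36  0.746] d [ 0.68  0.15 -0.72]
0.7 3.0 (-0.3, 0.33, 0.85) q [-0.53 -0.24 -1.43  1.24  0.57  1.96  1.38] p [-0.04   0.315  0.699] d [ 0.66  0.19 -0.72]
0.7 3.75 (-0.42, 0.08, 0.85) q [-0.82 -0.24 -1.43  1.42  0.51  1.96  1.06] p [-0.106  0.266  0.631] d [ 0.64  0.22 -0.73]
0.7 4.25 (-0.42, 0.02, 0.95) q [-0.9  -0.24 -1.43  1.44  0.49  1.96  0.99] p [-0.126  0.253  0.622] d [ 0.62  0.25 -0.74]
0.7 4.75 (-0.42, 0.0, 1.05) q [-0.9  -0.24 -1.43  1.4   0.5   1.96  1.  ] p [-0.134  0.257  0.635] d [ 0.6   0.29 -0.74]
0.7 5.25 (-0.42, -0.0, 1.05) q [-0.92 -0.24 -1.43  1.36  0.5   1.96  1.01] p [-0.144  0.26   0.646] d [ 0.58  0.32 -0.75]
0.7 5.75 (-0.42, -0.0, 1.05) q [-0.93 -0.24 -1.43  1.33  0.51  1.96  1.01] p [-0.154  0.261  0.657] d [ 0.56  0.35 -0.75]
```

```bash
cat > p2.py <<'E'
from plan import *
q0=np.array([.634,-.179,-.618,2.466,-1.289,.209,2.863])
for w in(.3,.7):
    q=q0.copy();T=0
    for t,n,sp in [((.38,.0,.32),5,-.9),((.32,-.06,.2),4,-.7),((.30,-.07,.12),4,0),((.30,-.07,.10),4,0),((.28,.15,.4),8,0),((.1,.38,.65),8,0),((-.25,.35,.72),8,0),((-.42,.08,.75),7,0),((-.42,.02,.95),4,0),((-.42,.0,1.05),4,0),((-.42,-.0,1.05),4,0),((-.42,-.0,1.05),4,0)]:
        q=wp(q,t,n,w,sp);T+=n/8;print(w,T,t,show(q))
E
python3 p2.py
```

```text
0.3 0.625 (0.38, 0.0, 0.32) q [-0.16 -0.24  0.14  2.49 -0.35  0.17  2.89] p [0.388 0.002 0.316] d [ 0.67  0.1  -0.74]
0.3 1.125 (0.32, -0.06, 0.2) q [-0.91 -0.24  0.92  2.5   0.41  0.28  2.89] p [ 0.362 -0.059  0.246] d [ 0.5   0.06 -0.86]
0.3 1.625 (0.3, -0.07, 0.12) q [-1.3  -0.24  1.35  2.5   0.45  0.35  2.89] p [ 0.339 -0.077  0.201] d [ 0.36  0.05 -0.93]
0.3 2.125 (0.3, -0.07, 0.1) q [-1.33 -0.24  1.35  2.5   0.42  0.44  2.89] p [ 0.313 -0.073  0.191] d [ 0.28  0.05 -0.96]
0.3 3.125 (0.28, 0.15, 0.4) q [-0.53 -0.24 -0.13  2.02  0.12  1.12  2.49] p [0.283 0.152 0.399] d [ 0.27  0.04 -0.96]
0.3 4.125 (0.1, 0.38, 0.65) q [-0.99  0.04 -0.67  1.13  0.32  1.95  1.67] p [0.1  0.38 0.65] d [ 0.27  0.04 -0.96]
0.3 5.125 (-0.25, 0.35, 0.72) q [-0.43 -0.24 -1.43  1.06 -0.02  1.96  1.34] p [-0.189  0.313  0.676] d [ 0.16  0.21 -0.97]
0.3 6.0 (-0.42, 0.08, 0.75) q [-1.17 -0.24 -1.43  1.03 -0.02  1.96  0.62] p [-0.355  0.105  0.688] d [-0.05  0.27 -0.96]
0.3 6.5 (-0.42, 0.02, 0.95) q [-1.24 -0.24 -1.43  0.81 -0.02  1.96  0.55] p [-0.387  0.068  0.772] d [-0.26  0.35 -0.9 ]
0.3 7.0 (-0.42, 0.0
[... 1085 characters left out ...]
72) q [-2.98  0.3   1.02  1.16  0.32  1.96  1.41] p [-0.139  0.395  0.608] d [ 0.54  0.06 -0.84]
0.7 6.0 (-0.42, 0.08, 0.75) q [-3.08  0.25  0.57  1.35  0.27  1.96  0.83] p [-0.269  0.281  0.523] d [ 0.52  0.08 -0.85]
0.7 6.5 (-0.42, 0.02, 0.95) q [-3.08  0.21  0.41  1.39  0.26  1.96  0.66] p [-0.288  0.236  0.513] d [ 0.49  0.1  -0.86]
0.7 7.0 (-0.42, 0.0, 1.05) q [-3.08  0.18  0.3   1.41  0.25  1.96  0.56] p [-0.298  0.206  0.512] d [ 0.47  0.12 -0.88]
0.7 7.5 (-0.42, -0.0, 1.05) q [-3.08  0.16  0.22  1.41  0.23  1.96  0.48] p [-0.309  0.18   0.514] d [ 0.44  0.13 -0.89]
0.7 8.0 (-0.42, -0.0, 1.05) q [-3.08  0.15  0.15  1.4   0.22  1.96  0.41] p [-0.319  0.158  0.518] d [ 0.4   0.14 -0.9 ]
```

Call:
arm_command([
  [[8,-9,-6],0.18,255],
  [[16,-18,-12],0.36,255],
  [[24,-27,-18],0.54,255],
  [[32,-36,-24],0.72,255],
  [[40,-45,-30],0.9,255],
  [[50,-55,-36],1.08,255],
  [[57,-64,-42],1.2,255],
])

```text
clock: 9.6
eef_pos: [0.3673, -0.039, 0.3134]
tool_rot: [2.422, 0.206, 1.963]
ft_force: [-0.0, -0.1, -0.1]
gripper_width: 0.0
finger_force: 0.0
```

```bash
python3 -c "
from h import *
go((.34,-.05,.2),(.3,-.05,.1))"
```

```text
t 9.6 q [ 0.793 -0.237 -0.315  2.496 -1.175  0.524  1.889] p [ 0.367 -0.039  0.313] F [-0.023 -0.108 -0.148] w 4.6009245022687096e-05
toolx [-0.375  0.904 -0.204] tooly [0.644 0.412 0.645] toolz [ 0.667  0.11  -0.737] tilt 42.56332713249581 yaw 9.363041615177911
(0.34, -0.05, 0.2) -> [ 23. -95.  64.]
(0.3, -0.05, 0.1) -> [  59. -185.  111.]
```

Call:
arm_command([
  [[16,-50,30],0,255],
  [[32,-100,60],0,255],
  [[50,-150,90],0,255],
  [[59,-185,111],0,255],
])

```text
clock: 10.1
eef_pos: [0.3707, -0.0601, 0.2877]
tool_rot: [2.467, 0.196, 1.989]
ft_force: [-0.4, -0.3, 1.2]
gripper_width: -0.0002
finger_force: 0.0
```

```bash
python3 -c "
from h import *
go((.34,-.05,.15),(.28,-.05,.1))"
```

```text
t 10.1 q [ 1.636 -0.238 -0.904  2.496 -1.273  0.743  2.168] p [ 0.371 -0.06   0.288] F [-0.436 -0.311  1.173] w -0.00023166280525850614
toolx [-0.398  0.896 -0.195] tooly [0.664 0.428 0.613] toolz [ 0.633  0.115 -0.766] tilt 40.016252603182096 yaw 10.287160999954818
(0.34, -0.05, 0.15) -> [  48. -100.   87.]
(0.28, -0.05, 0.1) -> [  82. -171.   88.]
```

```bash
cat > p3.py <<'E'
from plan import *
q0=np.array([1.636,-.238,-.904,2.496,-1.273,.743,2.168])
W=[((.33,.2,.5),5),((.2,.35,.65),5),((-.05,.38,.7),5),((-.25,.28,.72),6),((-.38,.0,.75),8),((-.38,-.05,1.1),20)]
for w in(.3,.7,1):
    q=q0.copy();T=0
    for t,n in W:
        for i in range(n):
            p,M=F(q);v=np.array(t)-p;L=np.linalg.norm(v);v*=min(1,.0625/L)
            if L<.01: break
            q=call(q,[(M.T@v*1000,0)],w);T+=1
        print(w,T/8,t,show(q))
E
python3 p3.py
```

```text
0.3 0.625 (0.33, 0.2, 0.5) q [ 0.59 -0.24 -0.39  2.14 -0.83  0.93  1.23] p [0.39  0.113 0.421] d [ 0.48  0.43 -0.76]
0.3 1.25 (0.2, 0.35, 0.65) q [-0.46 -0.24 -0.18  1.61 -0.28  1.25  0.07] p [0.279 0.299 0.593] d [ 0.26  0.47 -0.85]
0.3 1.875 (-0.05, 0.38, 0.7) q [-1.1  -0.2  -0.56  1.27  0.15  1.63 -0.93] p [-0.002  0.372  0.687] d [ 0.21  0.41 -0.89]
0.3 2.5 (-0.25, 0.28, 0.72) q [-0.79 -0.24 -1.43  1.02  0.21  1.92 -1.45] p [-0.245  0.278  0.718] d [ 0.19  0.43 -0.88]
0.3 3.5 (-0.38, 0.0, 0.75) q [-1.68 -0.24 -1.43  0.97  0.28  1.91 -2.17] p [-0.375  0.003  0.747] d [-0.26  0.48 -0.84]
0.3 4.75 (-0.38, -0.05, 1.1) q [-1.1  -0.24 -1.36 -0.   -0.28  1.83 -1.89] p [-0.379 -0.048  1.091] d [-0.86  0.43 -0.27]
0.7 0.625 (0.33, 0.2, 0.5) q [ 0.59 -0.24 -0.56  2.25 -0.7   0.51  1.03] p [0.426 0.084 0.374] d [ 0.61  0.19 -0.77]
0.7 1.25 (0.2, 0.35, 0.65) q [-0.44 -0.24 -0.33  1.84  0.21  0.93 -0.3 ] p [0.361 0.258 0.523] d [ 0.57  0.22 -0.79]
0.7 1.875 (-0.05, 0.38, 0.7) q [-0.98 -0.18 -0.74  1.45  0.51  1.66 -1.08] p [0.094 0.347 0.641] d [ 0.56  0.21 -0.8 ]
0.7 2.625 (-0.25, 0.28, 0.72
[... 348 characters left out ...]
(0.33, 0.2, 0.5) q [ 0.59 -0.24 -0.58  2.28 -0.68  0.45  1.01] p [0.425 0.075 0.364] d [ 0.63  0.16 -0.76]
1 1.25 (0.2, 0.35, 0.65) q [-0.34 -0.24 -0.39  1.9   0.25  0.86 -0.33] p [0.377 0.241 0.505] d [ 0.6   0.18 -0.78]
1 1.875 (-0.05, 0.38, 0.7) q [-0.93 -0.19 -0.74  1.51  0.53  1.63 -1.07] p [0.117 0.339 0.627] d [ 0.6   0.17 -0.78]
1 2.625 (-0.25, 0.28, 0.72) q [-0.74 -0.24 -1.43  1.33  0.45  1.96 -1.46] p [-0.115  0.279  0.645] d [ 0.58  0.22 -0.79]
1 3.625 (-0.38, 0.0, 0.75) q [-1.27 -0.24 -1.43  1.52  0.3   1.96 -2.01] p [-0.213  0.142  0.564] d [ 0.48  0.3  -0.82]
1 6.125 (-0.38, -0.05, 1.1) q [-1.2  -0.24 -1.43  1.1   0.38  1.96 -1.79] p [-0.282  0.187  0.708] d [ 0.2   0.52 -0.83]
```

```bash
cat > p4.py <<'E'
from plan import *
q0=np.array([1.636,-.238,-.904,2.496,-1.273,.743,2.168])
def run(q,W,w):
    T=0
    for t,n,sp in W:
        for i in range(n):
            p,M=F(q);v=np.array(t)-p;L=np.linalg.norm(v);v*=min(1,.0625/L)
            if L<.01: break
            q=call(q,[(M.T@v*1000,sp)],w);T+=1
        print(w,T/8,t,show(q))
    return q
if __name__=='__main__':
  for w in(.4,.8):
    print('minus');run(q0,[((.33,-.2,.5),5,.15),((.2,-.35,.65),5,.15),((-.05,-.38,.7),5,.15),((-.25,-.28,.72),6,.15),((-.38,.0,.75),8,0),((-.38,.05,1.1),16,0)],w)
    print('plus');run(q0,[((.33,.2,.5),5,-.1),((.2,.35,.65),5,-.1),((-.05,.38,.7),5,0),((-.3,.28,.72),6,0),((-.4,-.1,.75),8,0),((-.3,-.3,.85),10,0),((-.3,-.3,1.1),10,0)],w)
E
python3 p4.py
```

```text
minus
0.4 0.625 (0.33, -0.2, 0.5) q [ 1.58 -0.2  -0.4   1.9  -0.79  1.35  1.08] p [ 0.33 -0.2   0.5 ] d [ 0.64  0.12 -0.76]
0.4 1.125 (0.2, -0.35, 0.65) q [ 1.75  0.04 -0.21  1.31 -0.72  1.84  0.49] p [ 0.2  -0.35  0.65] d [ 0.64  0.12 -0.76]
0.4 1.75 (-0.05, -0.38, 0.7) q [ 2.69  0.21 -0.87  1.11 -0.58  1.96 -0.06] p [-0.021 -0.404  0.67 ] d [ 0.64 -0.05 -0.77]
0.4 2.5 (-0.25, -0.28, 0.72) q [ 3.08  0.51 -1.43  0.94 -0.28  1.96 -1.05] p [-0.2   -0.393  0.674] d [ 0.67 -0.2  -0.71]
0.4 3.5 (-0.38, 0.0, 0.75) q [ 3.08  0.09 -0.08  1.35 -0.64  1.96  0.03] p [-0.31  -0.204  0.606] d [ 0.36 -0.52 -0.78]
0.4 5.5 (-0.38, 0.05, 1.1) q [ 1.28 -0.24  1.35  0.13 -0.12  1.96 -0.57] p [-0.349 -0.003  1.031] d [-0.66 -0.63 -0.42]
plus
0.4 0.625 (0.33, 0.2, 0.5) q [ 0.59 -0.24 -0.47  2.17 -0.76  0.75  1.63] p [0.411 0.1   0.401] d [ 0.54  0.32 -0.78]
0.4 1.25 (0.2, 0.35, 0.65) q [-0.46 -0.24 -0.28  1.67 -0.03  1.15  0.86] p [0.31  0.286 0.569] d [ 0.41  0.33 -0.85]
0.4 1.875 (-0.05, 0.38, 0.7) q [-0.95 -0.18 -0.76  1.29  0.33  1.71 -0.03] p [0.031 0.363 0.673] d [ 0.39  0.3  -0.87]
0.4 2.625 (-0.3
[... 1343 characters left out ...]
.65) q [-0.46 -0.24 -0.46  1.78  0.33  1.06  0.49] p [0.328 0.277 0.542] d [ 0.59  0.16 -0.79]
0.8 1.875 (-0.05, 0.38, 0.7) q [-0.82 -0.11 -1.08  1.34  0.58  1.85 -0.23] p [0.051 0.354 0.658] d [ 0.59  0.16 -0.79]
0.8 2.625 (-0.3, 0.28, 0.72) q [-0.8  -0.24 -1.43  1.31  0.41  1.96 -0.52] p [-0.141  0.27   0.644] d [ 0.53  0.25 -0.81]
0.8 3.625 (-0.4, -0.1, 0.75) q [-1.47 -0.24 -1.43  1.5   0.23  1.96 -1.21] p [-0.247  0.081  0.56 ] d [ 0.38  0.35 -0.86]
0.8 4.875 (-0.3, -0.3, 0.85) q [-1.99 -0.24 -1.43  1.43  0.06  1.96 -1.73] p [-0.256 -0.111  0.557] d [ 0.14  0.33 -0.93]
0.8 6.125 (-0.3, -0.3, 1.1) q [-1.99 -0.24 -1.43  1.15  0.06  1.96 -1.72] p [-0.309 -0.15   0.648] d [-0.13  0.26 -0.96]
```

```bash
python3 -c "
from h import *
go((.36,.05,.42),(.33,.2,.5),(.2,.35,.65),(.07,.37,.68))"
```

```text
t 10.1 q [ 1.636 -0.238 -0.904  2.496 -1.273  0.743  2.168] p [ 0.371 -0.06   0.288] F [-0.436 -0.311  1.173] w -0.00023166280525850614
toolx [-0.398  0.896 -0.195] tooly [0.664 0.428 0.613] toolz [ 0.633  0.115 -0.766] tilt 40.016252603182096 yaw 10.287160999954818
(0.36, 0.05, 0.42) -> [ 77. 121. -95.]
(0.33, 0.2, 0.5) -> [ 208.  214. -158.]
(0.2, 0.35, 0.65) -> [ 365.  284. -338.]
(0.07, 0.37, 0.68) -> [ 429.  225. -441.]
```

Call:
arm_command([
  [[26,40,-32],-0.1,255],
  [[52,80,-64],-0.2,255],
  [[77,121,-95],-0.3,255],
  [[120,152,-116],-0.4,255],
  [[164,183,-137],-0.4,255],
  [[208,214,-158],-0.4,255],
  [[247,231,-203],-0.4,255],
  [[286,249,-248],-0.4,255],
  [[325,266,-293],-0.4,255],
  [[365,284,-338],-0.4,255],
  [[397,255,-390],-0.4,255],
  [[429,225,-441],-0.4,255],
])

```text
clock: 11.6
eef_pos: [0.367, 0.1904, 0.4021]
tool_rot: [2.593, 0.438, 2.327]
ft_force: [1.0, 0.4, -0.6]
gripper_width: -0.0002
finger_force: 0.0
```

```bash
python3 -c "
from h import *
go((.07,.37,.68),(-.15,.35,.72),(-.25,.28,.72))"
```

```text
t 11.6 q [-0.499 -0.237 -0.287  2.187  0.534  0.682 -0.25 ] p [0.367 0.19  0.402] F [ 0.961  0.448 -0.621] w -0.0001686642306178186
toolx [-0.622  0.659 -0.424] tooly [0.469 0.746 0.472] toolz [ 0.627  0.095 -0.773] tilt 39.38300956094464 yaw 8.591760764768422
(0.07, 0.37, 0.68) -> [ 185.  126. -384.]
(-0.15, 0.35, 0.72) -> [ 292.   27. -555.]
(-0.25, 0.28, 0.72) -> [ 308.  -72. -624.]
```

Call:
arm_command([
  [[25,18,-54],0,255],
  [[50,36,-108],0,255],
  [[76,54,-162],0,255],
  [[102,72,-216],0,255],
  [[130,90,-270],0,255],
  [[158,108,-328],0,255],
  [[185,126,-384],0,255],
  [[210,100,-430],0,255],
  [[240,70,-480],0,255],
])

```text
clock: 12.72
eef_pos: [0.0714, 0.3387, 0.664]
tool_rot: [2.599, 0.406, 2.346]
ft_force: [2.3, -1.4, 0.4]
gripper_width: 0.0001
finger_force: 0.0
```

```bash
python3 -c "
from h import *
go((-.25,.28,.75),(-.35,.1,.8),(-.35,-.1,.9))"
```

```text
t 12.725 q [-1.277 -0.081 -0.678  1.347  0.645  1.92  -0.852] p [0.071 0.339 0.664] F [ 2.339 -1.379  0.351] w 7.883364308098513e-05
toolx [-0.643  0.656 -0.395] tooly [0.469 0.745 0.474] toolz [ 0.605  0.12  -0.787] tilt 38.101937682119285 yaw 11.195882987115342
(-0.25, 0.28, 0.75) -> [ 134. -154. -269.]
(-0.35, 0.1, 0.8) -> [  61. -311. -391.]
(-0.35, -0.1, 0.9) -> [-110. -413. -493.]
```

Call:
arm_command([
  [[25,-28,-49],0,255],
])

```text
clock: 12.85
eef_pos: [0.0602, 0.3289, 0.6728]
tool_rot: [2.592, 0.397, 2.328]
ft_force: [0.6, -0.7, 0.3]
gripper_width: 0.0
finger_force: 0.0
```

Call:
arm_command([
  [[25,-28,-49],0,255],
])

```text
clock: 12.98
eef_pos: [0.0405, 0.3195, 0.6825]
tool_rot: [2.589, 0.387, 2.322]
ft_force: [-0.1, -1.0, 1.5]
gripper_width: -0.0002
finger_force: 0.0
```

Call:
arm_command([
  [[25,-28,-49],0,255],
])

```text
clock: 13.1
eef_pos: [0.0103, 0.3105, 0.6927]
tool_rot: [2.585, 0.377, 2.32]
ft_force: [0.7, -2.5, 1.7]
gripper_width: 0.0002
finger_force: 0.0
```

Call:
arm_command([
  [[20,-36,-47],0,255],
])

```text
clock: 13.22
eef_pos: [-0.0332, 0.3027, 0.6857]
tool_rot: [2.573, 0.362, 2.325]
ft_force: [7.5, -20.3, 2.2]
gripper_width: 0.0
finger_force: 0.0
```

Call:
arm_command([
  [[20,-36,-47],0,255],
])

```text
clock: 13.35
eef_pos: [-0.0723, 0.2986, 0.6682]
tool_rot: [2.561, 0.34, 2.342]
ft_force: [0.1, -0.1, -0.6]
gripper_width: -0.0005
finger_force: 0.0
```

Call:
arm_command([
  [[20,-36,-47],0,255],
])

```text
clock: 13.48
eef_pos: [-0.1065, 0.2844, 0.6526]
tool_rot: [2.552, 0.313, 2.363]
ft_force: [-0.5, 0.3, -0.4]
gripper_width: -0.0001
finger_force: 0.0
```

```bash
python3 -c "
from h import *
go((-.25,.28,.75),(-.35,.1,.8),(-.35,-.1,.9))"
```

```text
t 13.475 q [-0.717 -0.237 -1.42   1.309  0.447  1.964 -1.075] p [-0.106  0.284  0.653] F [-0.451  0.331 -0.367] w -0.00010077902922285292
toolx [-0.677  0.668 -0.308] tooly [0.462 0.712 0.529] toolz [ 0.573  0.216 -0.791] tilt 37.726217808889835 yaw 20.629347809291314
(-0.25, 0.28, 0.75) -> [  64.  -18. -160.]
(-0.35, 0.1, 0.8) -> [  -4. -166. -296.]
(-0.35, -0.1, 0.9) -> [-168. -255. -418.]
```

Call:
arm_command([
  [[0,-31,-53],0,255],
])

```text
clock: 13.6
eef_pos: [-0.1308, 0.2696, 0.6442]
tool_rot: [2.545, 0.285, 2.385]
ft_force: [-0.6, -0.1, 0.4]
gripper_width: -0.0001
finger_force: 0.0
```

Call:
arm_command([
  [[0,-31,-53],0,255],
])

```text
clock: 13.72
eef_pos: [-0.1533, 0.2531, 0.6363]
tool_rot: [2.54, 0.254, 2.406]
ft_force: [0.4, 0.7, 0.3]
gripper_width: -0.0
finger_force: 0.0
```

Call:
arm_command([
  [[0,-31,-53],0,255],
])

```text
clock: 13.85
eef_pos: [-0.1747, 0.2345, 0.6286]
tool_rot: [2.538, 0.223, 2.428]
ft_force: [-0.5, -0.2, -0.6]
gripper_width: 0.0
finger_force: 0.0
```

Call:
arm_command([
  [[0,-31,-53],0,255],
])

```text
clock: 13.98
eef_pos: [-0.1945, 0.2142, 0.6215]
tool_rot: [2.54, 0.191, 2.451]
ft_force: [-0.4, 1.0, -0.2]
gripper_width: 0.0002
finger_force: 0.0
```

Call:
arm_command([
  [[-5,-31,-53],0,255],
])

```text
clock: 14.1
eef_pos: [-0.2124, 0.1919, 0.6144]
tool_rot: [2.544, 0.158, 2.473]
ft_force: [-0.9, -0.2, -0.4]
gripper_width: 0.0
finger_force: 0.0
```

Call:
arm_command([
  [[-5,-31,-53],0,255],
])

```text
clock: 14.22
eef_pos: [-0.2284, 0.168, 0.608]
tool_rot: [2.551, 0.126, 2.495]
ft_force: [-0.7, 0.9, 0.1]
gripper_width: -0.0
finger_force: 0.0
```

Call:
arm_command([
  [[-10,-31,-53],0,255],
])

```text
clock: 14.35
eef_pos: [-0.2422, 0.1418, 0.6012]
tool_rot: [2.56, 0.094, 2.516]
ft_force: [-0.3, -0.4, -0.4]
gripper_width: 0.0
finger_force: 0.0
```

Call:
arm_command([
  [[-10,-31,-53],0,255],
])

```text
clock: 14.48
eef_pos: [-0.2539, 0.1144, 0.5954]
tool_rot: [2.573, 0.062, 2.537]
ft_force: [0.4, 0.5, -0.9]
gripper_width: 0.0001
finger_force: 0.0
```

```bash
python3 -c "
from h import *
go((-.25,.28,.75),(-.35,.1,.8),(-.35,-.1,.9))"
```

```text
t 14.475 q [-1.437 -0.237 -1.417  1.422  0.317  1.964 -1.746] p [-0.254  0.114  0.595] F [ 0.404  0.491 -0.923] w 0.0001243139353245024
toolx [-0.821  0.567 -0.062] tooly [0.451 0.712 0.538] toolz [ 0.349  0.414 -0.841] tilt 32.772770991655925 yaw 49.86205456294228
(-0.25, 0.28, 0.75) -> [ 81. 203. -60.]
(-0.35, 0.1, 0.8) -> [  58.   56. -212.]
(-0.35, -0.1, 0.9) -> [ -61.  -32. -378.]
```

Call:
arm_command([
  [[-13,-21,-56],0,255],
])

```text
clock: 14.6
eef_pos: [-0.2636, 0.0925, 0.5942]
tool_rot: [2.585, 0.03, 2.558]
ft_force: [-0.2, 0.4, 0.4]
gripper_width: -0.0001
finger_force: 0.0
```

Call:
arm_command([
  [[-13,-21,-56],0,255],
])

```text
clock: 14.72
eef_pos: [-0.2717, 0.0702, 0.5938]
tool_rot: [2.601, -0.002, 2.577]
ft_force: [-1.0, 1.1, 0.5]
gripper_width: -0.0
finger_force: 0.0
```

Call:
arm_command([
  [[-13,-21,-56],0,255],
])

```text
clock: 14.85
eef_pos: [-0.2783, 0.047, 0.5937]
tool_rot: [2.618, -0.034, 2.596]
ft_force: [0.1, 0.7, 0.6]
gripper_width: -0.0
finger_force: 0.0
```

Call:
arm_command([
  [[-13,-21,-56],0,255],
])

```text
clock: 14.98
eef_pos: [-0.2834, 0.0232, 0.5942]
tool_rot: [2.637, -0.066, 2.613]
ft_force: [-0.3, 0.4, 0.3]
gripper_width: 0.0001
finger_force: 0.0
```

Call:
arm_command([
  [[-15,-21,-56],0,255],
])

```text
clock: 15.1
eef_pos: [-0.2864, -0.002, 0.5947]
tool_rot: [2.658, -0.096, 2.63]
ft_force: [0.0, 1.0, -0.8]
gripper_width: 0.0002
finger_force: 0.0
```

Call:
arm_command([
  [[-15,-21,-56],0,255],
])

```text
clock: 15.22
eef_pos: [-0.2876, -0.0274, 0.5957]
tool_rot: [2.682, -0.126, 2.645]
ft_force: [-1.6, 1.0, 0.6]
gripper_width: -0.0001
finger_force: 0.0
```

Call:
arm_command([
  [[-15,-21,-56],0,255],
])

```text
clock: 15.35
eef_pos: [-0.2871, -0.0528, 0.5976]
tool_rot: [2.708, -0.155, 2.659]
ft_force: [-0.8, -0.4, -0.2]
gripper_width: 0.0003
finger_force: 0.0
```

Call:
arm_command([
  [[-15,-21,-56],0,255],
])

```text
clock: 15.48
eef_pos: [-0.2848, -0.0779, 0.6002]
tool_rot: [2.736, -0.183, 2.671]
ft_force: [-0.3, -0.1, 0.0]
gripper_width: -0.0001
finger_force: 0.0
```

```bash
python3 -c "
from h import *
go((-.25,-.28,.75),(-.35,.1,.8),(-.3,-.2,.9))"
```

```text
t 15.475 q [-1.992 -0.237 -1.417  1.35   0.2    1.964 -2.261] p [-0.285 -0.078  0.6  ] F [-0.308 -0.1    0.014] w -5.1231592026363925e-05
toolx [-0.877  0.446  0.182] tooly [0.48  0.787 0.388] toolz [ 0.03   0.427 -0.904] tilt 25.35067731507796 yaw 85.99393231934307
(-0.25, -0.28, 0.75) -> [ -93.  -84. -221.]
(-0.35, 0.1, 0.8) -> [ 173.  186. -107.]
(-0.3, -0.2, 0.9) -> [  13.   13. -324.]
```

```bash
python3 -c "
from h import *
import cv2
cv2.imwrite('pics/w3.png',optics.snapshot('wrist')[:,:,::-1])
print(optics.calibration('wrist'))"
```

```text
{'fx': 279.2871463150787, 'fy': 279.2871463150787, 'cx': 257.04691111561823, 'cy': 191.71988801114978, 'xyz': array([-0.349, -0.102,  0.721]), 'attitude': array([ 3.068, -0.395,  1.027])}
```

View pics/w3.png

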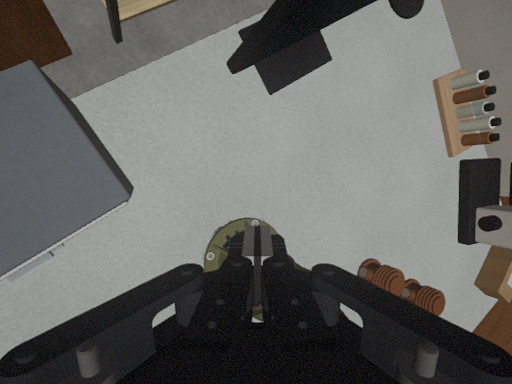

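The drawer unit fills the left side, with its near top corner at (132,190). The monitor is at (300,60). I'll work out how tall the drawers are.

```bash
python3 -c "
from h import *
for px in [(132,190),(30,62),(228,68),(410,10)]:
    print(px,[atz('wrist',px,z).round(3) for z in(.2,.3,.4,.5)])
go((-.2,-.3,.85),(-.25,-.15,.85))
"
```

```text
(132, 190) [array([-0.328, -0.131,  0.2  ]), array([-0.332, -0.125,  0.3  ]), array([-0.336, -0.12 ,  0.4  ]), array([-0.34 , -0.114,  0.5  ])]
(30, 62) [array([-0.561, -0.144,  0.2  ]), array([-0.52 , -0.136,  0.3  ]), array([-0.48 , -0.128,  0.4  ]), array([-0.439, -0.12 ,  0.5  ])]
(228, 68) [array([-0.433,  0.133,  0.2  ]), array([-0.417,  0.088,  0.3  ]), array([-0.4  ,  0.043,  0.4  ]), array([-0.384, -0.003,  0.5  ])]
(410, 10) [array([-0.364,  0.64 ,  0.2  ]), array([-0.361,  0.497,  0.3  ]), array([-0.358,  0.355,  0.4  ]), array([-0.355,  0.212,  0.5  ])]
t 15.525 q [-1.996 -0.238 -1.42   1.348  0.198  1.964 -2.264] p [-0.285 -0.081  0.6  ] F [-0.485 -2.374 -0.591] w 0.0002100888370954107
toolx [-0.878  0.442  0.183] tooly [0.477 0.79  0.385] toolz [ 0.026  0.426 -0.905] tilt 25.23437729441037 yaw 86.51458310976598
(-0.2, -0.3, 0.85) -> [-126.  -36. -317.]
(-0.25, -0.15, 0.85) -> [ -16.   58. -254.]
```

Call:
arm_command([
  [[-25,-15,-54],-0.12,255],
])

```text
clock: 15.65
eef_pos: [-0.2776, -0.1041, 0.5999]
tool_rot: [2.742, -0.16, 2.794]
ft_force: [0.2, -0.5, -0.1]
gripper_width: -0.0002
finger_force: 0.0
```

Call:
arm_command([
  [[-25,-15,-54],-0.12,255],
])

```text
clock: 15.78
eef_pos: [-0.2669, -0.1326, 0.6]
tool_rot: [2.748, -0.141, 2.921]
ft_force: [0.3, -0.5, 0.0]
gripper_width: 0.0004
finger_force: 0.0
```

Call:
arm_command([
  [[-25,-12,-54],-0.12,255],
])

```text
clock: 15.9
eef_pos: [-0.255, -0.1576, 0.6008]
tool_rot: [2.754, -0.123, 3.046]
ft_force: [0.5, 0.8, -0.4]
gripper_width: -0.0004
finger_force: 0.0
```

Call:
arm_command([
  [[-25,-9,-56],-0.12,255],
])

```text
clock: 16.02
eef_pos: [-0.2425, -0.1802, 0.6028]
tool_rot: [2.759, -0.108, -3.113]
ft_force: [0.5, -0.4, 0.9]
gripper_width: 0.0002
finger_force: 0.0
```

Call:
arm_command([
  [[-22,-7,-57],-0.12,255],
])

```text
clock: 16.15
eef_pos: [-0.2312, -0.1995, 0.6067]
tool_rot: [2.764, -0.095, -2.989]
ft_force: [-1.1, 0.6, -0.1]
gripper_width: 0.0001
finger_force: 0.0
```

Call:
arm_command([
  [[-22,-4,-57],-0.12,255],
])

```text
clock: 16.27
eef_pos: [-0.2204, -0.2163, 0.6114]
tool_rot: [2.767, -0.083, -2.864]
ft_force: [-0.6, 0.6, 0.2]
gripper_width: 0.0001
finger_force: 0.0
```

Call:
arm_command([
  [[-22,0,-57],-0.12,255],
])

```text
clock: 16.4
eef_pos: [-0.2113, -0.2302, 0.6173]
tool_rot: [2.767, -0.071, -2.739]
ft_force: [-0.1, 0.7, -0.3]
gripper_width: 0.0003
finger_force: 0.0
```

Call:
arm_command([
  [[-22,0,-57],-0.12,255],
])

```text
clock: 16.52
eef_pos: [-0.2023, -0.2429, 0.6235]
tool_rot: [2.764, -0.059, -2.615]
ft_force: [-0.5, 0.4, 0.6]
gripper_width: -0.0001
finger_force: 0.0
```

```bash
python3 -c "
from h import *
go((-.25,-.28,.9),(-.3,-.15,.9))"
```

```text
t 16.525 q [-2.54  -0.237 -1.417  1.261  0.156  1.964 -1.804] p [-0.202 -0.243  0.623] F [-0.474  0.384  0.633] w -0.00012993809655776486
toolx [-0.863 -0.502  0.059] tooly [-0.448  0.815  0.368] toolz [-0.233  0.291 -0.928] tilt 21.869813266197514 yaw 128.66344297674166
(-0.25, -0.28, 0.9) -> [  76.   93. -256.]
(-0.3, -0.15, 0.9) -> [  54.  221. -207.]
```

Call:
arm_command([
  [[8,25,-56],0,255],
])

```text
clock: 16.65
eef_pos: [-0.2236, -0.2402, 0.645]
tool_rot: [2.767, -0.093, -2.598]
ft_force: [-0.5, -0.1, 0.2]
gripper_width: -0.0002
finger_force: 0.0
```

Call:
arm_command([
  [[8,25,-56],0,255],
])

```text
clock: 16.77
eef_pos: [-0.2458, -0.2335, 0.668]
tool_rot: [2.766, -0.129, -2.59]
ft_force: [-0.3, 0.7, -0.2]
gripper_width: 0.0001
finger_force: 0.0
```

Call:
arm_command([
  [[8,25,-56],0,255],
])

```text
clock: 16.9
eef_pos: [-0.2648, -0.2268, 0.6908]
tool_rot: [2.762, -0.166, -2.577]
ft_force: [0.4, 0.0, 0.2]
gripper_width: -0.0006
finger_force: 0.0
```

Call:
arm_command([
  [[8,25,-56],0,255],
])

```text
clock: 17.02
eef_pos: [-0.2817, -0.2195, 0.7136]
tool_rot: [2.754, -0.203, -2.563]
ft_force: [-0.4, 0.5, 0.1]
gripper_width: 0.0
finger_force: 0.0
```

Call:
arm_command([
  [[8,25,-56],0,255],
])

```text
clock: 17.15
eef_pos: [-0.2965, -0.2118, 0.7364]
tool_rot: [2.742, -0.24, -2.547]
ft_force: [0.8, 0.5, -0.5]
gripper_width: 0.0004
finger_force: 0.0
```

Call:
arm_command([
  [[8,25,-56],0,255],
])

```text
clock: 17.27
eef_pos: [-0.3092, -0.2039, 0.7592]
tool_rot: [2.726, -0.277, -2.531]
ft_force: [-0.2, -0.7, -0.1]
gripper_width: 0.0
finger_force: 0.0
```

Call:
arm_command([
  [[8,25,-56],0,255],
])

```text
clock: 17.4
eef_pos: [-0.3197, -0.1961, 0.7816]
tool_rot: [2.707, -0.314, -2.514]
ft_force: [0.1, 0.1, -0.1]
gripper_width: -0.0004
finger_force: 0.0
```

Call:
arm_command([
  [[8,25,-56],0,255],
])

```text
clock: 17.52
eef_pos: [-0.3282, -0.1888, 0.8036]
tool_rot: [2.683, -0.35, -2.495]
ft_force: [-0.3, 0.0, 0.1]
gripper_width: 0.0
finger_force: 0.0
```

```bash
python3 -c "
from h import *
go((-.25,-.28,.9),(-.3,-.15,.9))"
```

```text
t 17.525 q [-2.062 -0.237 -1.417  0.764  0.132  1.964 -1.315] p [-0.328 -0.189  0.804] F [-0.338  0.012  0.1  ] w 1.562205547447482e-05
toolx [-0.75  -0.566  0.343] tooly [-0.419  0.807  0.415] toolz [-0.512  0.168 -0.843] tilt 32.59328769997239 yaw 161.8433471646486
(-0.25, -0.28, 0.9) -> [  26.  -66. -137.]
(-0.3, -0.15, 0.9) -> [-10.  60. -89.]
```

Call:
arm_command([
  [[10,-20,-57],0,255],
])

```text
clock: 17.65
eef_pos: [-0.3109, -0.207, 0.8109]
tool_rot: [2.67, -0.388, -2.486]
ft_force: [-0.4, -1.0, -0.2]
gripper_width: 0.0001
finger_force: 0.0
```

Call:
arm_command([
  [[10,-20,-57],0,255],
])

```text
clock: 17.77
eef_pos: [-0.2884, -0.2305, 0.8172]
tool_rot: [2.656, -0.426, -2.457]
ft_force: [-0.1, -0.3, -0.1]
gripper_width: -0.0002
finger_force: 0.0
```

Call:
arm_command([
  [[10,-15,-58],0,255],
])

```text
clock: 17.9
eef_pos: [-0.2695, -0.2464, 0.8255]
tool_rot: [2.643, -0.465, -2.43]
ft_force: [0.1, -0.2, 0.3]
gripper_width: -0.0001
finger_force: 0.0
```

Call:
arm_command([
  [[10,-10,-58],0,255],
])

```text
clock: 18.02
eef_pos: [-0.2537, -0.2574, 0.8356]
tool_rot: [2.631, -0.505, -2.406]
ft_force: [0.2, -0.0, -0.4]
gripper_width: 0.0001
finger_force: 0.0
```

Call:
arm_command([
  [[8,5,-60],0,255],
])

```text
clock: 18.15
eef_pos: [-0.2452, -0.2614, 0.8514]
tool_rot: [2.613, -0.544, -2.378]
ft_force: [0.1, 0.1, 0.3]
gripper_width: 0.0001
finger_force: 0.0
```

Call:
arm_command([
  [[8,15,-58],0,255],
])

```text
clock: 18.27
eef_pos: [-0.242, -0.2604, 0.8708]
tool_rot: [2.59, -0.583, -2.351]
ft_force: [-0.6, -0.7, -0.5]
gripper_width: 0.0002
finger_force: 0.0
```

Call:
arm_command([
  [[8,25,-56],0,255],
])

```text
clock: 18.4
eef_pos: [-0.2429, -0.2548, 0.8934]
tool_rot: [2.561, -0.621, -2.323]
ft_force: [0.1, -0.5, -0.5]
gripper_width: -0.0003
finger_force: 0.0
```

```bash
python3 -c "
from h import *
go((-.25,-.28,.9),(-.3,-.15,.9))"
```

```text
t 18.4 q [-2.504 -0.237 -1.417  0.608  0.393  1.964 -1.521] p [-0.243 -0.255  0.893] F [ 0.081 -0.476 -0.538] w -0.0003162369858936312
toolx [-0.555 -0.594  0.582] tooly [-0.393  0.804  0.446] toolz [-0.733  0.019 -0.68 ] tilt 47.1359000906936 yaw 178.51491580815488
(-0.25, -0.28, 0.9) -> [ 23. -15.   0.]
(-0.3, -0.15, 0.9) -> [-27. 110.  39.]
```

```bash
cat > p5.py <<'E'
from plan import *
q0=np.array([-2.504,-.237,-1.417,.608,.393,1.964,-1.521])
p,M=F(q0)
E=np.array([.481,-.002,.150]);d=M[:,2]
rng=np.random.default_rng(0)
for sp in(.654,.654-np.pi):
    Mt=M@R.from_euler('z',sp).as_matrix()
    for pt in (E-.09*d,):
        sol=[]
        for k in range(30):
            r=least_squares(lambda x:np.r_[F(x)[0]-pt,R.from_matrix(F(x)[1]@Mt.T).as_rotvec(),.001*np.array([x[0],0,x[2],0,x[4],0,0])],rng.uniform(lo+.01,hi-.01),bounds=(lo,hi))
            if np.linalg.norm(r.fun[:6])<.004: sol.append((r.cost,r.x))
        sol.sort(key=lambda s:s[0]); print(sp,pt,len(sol),[s[1].round(2) for s in sol[:2]])
def go2(W,w):
    q=q0.copy();T=0
    for t,n,sp in W:
        q=wp(q,t,n,w,sp);T+=n/8;print(w,T,t,show(q))
    return q
for w in(.4,.8):
    for s in(.654,-2.49):
        print('spin',s);go2([((-.35,.1,.85),8,s/3),((-.2,.33,.75),8,s/3),((.15,.45,.6),8,s/3),((.5,.3,.5),8,0),((.58,.05,.4),6,0),((.57,-.004,.28),4,0)],w)
E
python3 p5.py
```

```text
0.654 [ 0.54696182 -0.00361432  0.2112081 ] 16 [array([-0.01,  0.89, -0.02,  1.13, -0.03,  1.94,  1.52]), array([-0.01,  0.89, -0.02,  1.13, -0.03,  1.94,  1.52])]
-2.487592653589793 [ 0.54696182 -0.00361432  0.2112081 ] 11 [array([-0.01,  0.89, -0.02,  1.12, -0.03,  1.94, -1.62]), array([-0.01,  0.89, -0.02,  1.12, -0.03,  1.94, -1.62])]
spin 0.654
0.4 1.0 (-0.35, 0.1, 0.85) q [-2.85 -0.24  0.11  1.   -0.25  1.59 -0.86] p [-0.35  0.1   0.85] d [-0.73  0.02 -0.68]
0.4 2.0 (-0.2, 0.33, 0.75) q [-2.47 -0.08  0.84  1.19 -0.79  1.82 -0.15] p [-0.2   0.33  0.75] d [-0.73  0.02 -0.68]
0.4 3.0 (0.15, 0.45, 0.6) q [-1.48  0.2   0.64  1.41 -0.81  1.96  0.52] p [0.046 0.423 0.57 ] d [-0.7   0.1  -0.71]
0.4 4.0 (0.5, 0.3, 0.5) q [ 0.03  0.71 -1.09  1.06 -0.1   1.96  0.43] p [0.412 0.32  0.466] d [-0.67  0.17 -0.73]
0.4 4.75 (0.58, 0.05, 0.4) q [ 0.23  0.71 -0.61  1.11 -0.04  1.96  1.08] p [0.529 0.081 0.359] d [-0.59  0.21 -0.78]
0.4 5.25 (0.57, -0.004, 0.28) q [ 0.31  0.83 -0.58  1.08  0.07  1.93  1.22] p [ 0.57  -0.004  0.28 ] d [-0.59  0.21 -0.78]
spin -2.49
0.4 1.0 (-0.35, 0.1, 0.85) q [-2.
[... 1412 characters left out ...]
35, 0.1, 0.85) q [-2.91 -0.24  0.13  1.   -0.22  1.59  0.16] p [-0.35  0.1   0.85] d [-0.73  0.02 -0.68]
0.8 2.0 (-0.2, 0.33, 0.75) q [-2.69 -0.12  0.98  1.19 -0.73  1.78  1.9 ] p [-0.2   0.33  0.75] d [-0.73  0.02 -0.68]
0.8 3.0 (0.15, 0.45, 0.6) q [-2.91 -0.24  1.35  1.25 -0.58  1.86  2.89] p [-0.052  0.342  0.698] d [-0.71  0.03 -0.7 ]
0.8 4.0 (0.5, 0.3, 0.5) q [-2.82 -0.24  1.35  1.19 -0.59  1.96  2.89] p [-0.015  0.317  0.715] d [-0.7   0.04 -0.71]
0.8 4.75 (0.58, 0.05, 0.4) q [-2.7  -0.24  1.26  1.23 -0.58  1.96  2.89] p [-0.01   0.304  0.707] d [-0.69  0.05 -0.72]
0.8 5.25 (0.57, -0.004, 0.28) q [-2.63 -0.24  1.22  1.26 -0.56  1.96  2.89] p [-0.005  0.296  0.696] d [-0.68  0.04 -0.74]
```

```bash
python3 -c "
from h import *
go((-.35,.0,.8),(-.33,.15,.75),(-.2,.33,.65))"
```

```text
t 18.4 q [-2.504 -0.237 -1.417  0.608  0.393  1.964 -1.521] p [-0.243 -0.255  0.893] F [ 0.081 -0.476 -0.538] w -0.0003162369858936312
toolx [-0.555 -0.594  0.582] tooly [-0.393  0.804  0.446] toolz [-0.733  0.019 -0.68 ] tilt 47.1359000906936 yaw 178.51491580815488
(-0.35, 0.0, 0.8) -> [-146.  205.  147.]
(-0.33, 0.15, 0.75) -> [-276.  296.  169.]
(-0.2, 0.33, 0.65) -> [-513.  345.  145.]
```

Call:
arm_command([
  [[-29,41,29],0.13,255],
  [[-58,82,58],0.26,255],
  [[-88,123,88],0.39,255],
  [[-117,164,118],0.52,255],
  [[-146,205,147],0.65,255],
  [[-190,235,155],0.65,255],
  [[-233,266,162],0.65,255],
  [[-276,296,169],0.65,255],
  [[-330,308,163],0.65,255],
  [[-390,320,157],0.65,255],
  [[-450,332,151],0.65,255],
  [[-513,345,145],0.65,255],
])

```text
clock: 19.9
eef_pos: [-0.3229, 0.1851, 0.7459]
tool_rot: [-3.134, -0.772, 3.113]
ft_force: [-0.1, 0.2, -0.0]
gripper_width: 0.0001
finger_force: 0.0
```

```bash
python3 -c "
from h import *
go((.1,.42,.5),(.38,.32,.4),(.57,.05,.32))"
```

```text
t 19.9 q [-2.03  -0.237 -0.061  1.312 -0.656  1.593 -0.727] p [-0.323  0.185  0.746] F [-0.148  0.228 -0.026] w 0.00012859378925387632
toolx [-0.716  0.021  0.698] tooly [ 0.024  1.    -0.005] toolz [-0.698  0.013 -0.716] tilt 44.237008188241816 yaw 178.93989075995998
(0.1, 0.42, 0.5) -> [-470.  246. -116.]
(0.38, 0.32, 0.4) -> [-742.  153. -241.]
(0.57, 0.05, 0.32) -> [-939. -112. -319.]
```

Call:
arm_command([
  [[-52,27,-13],0,255],
  [[-104,55,-26],0,255],
  [[-157,82,-39],0,255],
  [[-209,109,-52],0,255],
  [[-261,137,-64],0,255],
  [[-313,164,-77],0,255],
  [[-366,191,-90],0,255],
  [[-418,219,-103],0,255],
  [[-470,246,-116],0,255],
  [[-524,228,-141],0,255],
  [[-578,210,-166],0,255],
  [[-632,190,-191],0,255],
])

```text
clock: 21.4
eef_pos: [0.2672, 0.3577, 0.4396]
tool_rot: [-3.125, -0.767, 3.108]
ft_force: [0.2, 0.9, -0.4]
gripper_width: 0.0002
finger_force: 0.0
```

```bash
python3 -c "
from h import *
go((.1,.42,.5),(.38,.32,.4),(.57,.05,.32))"
```

```text
t 21.4 q [-0.706  0.434  0.082  1.367 -0.496  1.962  0.88 ] p [0.267 0.358 0.44 ] F [ 0.17   0.909 -0.376] w 0.0001793393958615323
toolx [-0.72   0.024  0.694] tooly [ 0.022  1.    -0.012] toolz [-0.694  0.007 -0.72 ] tilt 43.95684017285283 yaw 179.43790532520987
(0.1, 0.42, 0.5) -> [164.  58.  73.]
(0.38, 0.32, 0.4) -> [-110.  -35.  -50.]
(0.57, 0.05, 0.32) -> [-308. -300. -126.]
```

Call:
arm_command([
  [[-40,-38,-10],0,255],
  [[-80,-76,-20],0,255],
  [[-120,-114,-34],0,255],
  [[-160,-152,-50],0,255],
  [[-200,-190,-66],0,255],
  [[-240,-230,-82],0,255],
  [[-280,-275,-97],0,255],
  [[-322,-320,-112],0,255],
  [[-322,-320,-112],0,255],
])

```text
clock: 22.52
eef_pos: [0.5565, 0.0404, 0.3233]
tool_rot: [3.126, -0.604, 3.088]
ft_force: [1.1, 0.2, -1.0]
gripper_width: -0.0001
finger_force: 0.0
```

```bash
python3 -c "
from h import *
d=np.array([-.694,.007,-.72]);E=np.array([.481,-.002,.150])
go(E-.09*d,E-.05*d,E)
import cv2
a=cv2.resize(optics.snapshot('wrist')[:,:,::-1],(400,300));b=cv2.resize(optics.snapshot('scene')[:,:,::-1][60:260,100:367],(400,300),interpolation=cv2.INTER_CUBIC)
cv2.imwrite('pics/m4.png',np.hstack([a,b]))"
```

```text
t 22.525 q [-0.205  0.724  0.314  1.087 -0.212  1.964  1.59 ] p [0.557 0.04  0.323] F [ 1.138  0.212 -0.958] w -0.0001395702476138798
toolx [-0.822  0.044  0.568] tooly [0.062 0.998 0.013] toolz [-0.566  0.046 -0.823] tilt 34.60381078688382 yaw 175.3936412445107
[ 0.543 -0.003  0.215] -> [-53. -45.  95.]
[ 0.516 -0.002  0.186] -> [-46. -47. 134.]
[ 0.481 -0.002  0.15 ] -> [-38. -49. 183.]
```

View pics/m4.png

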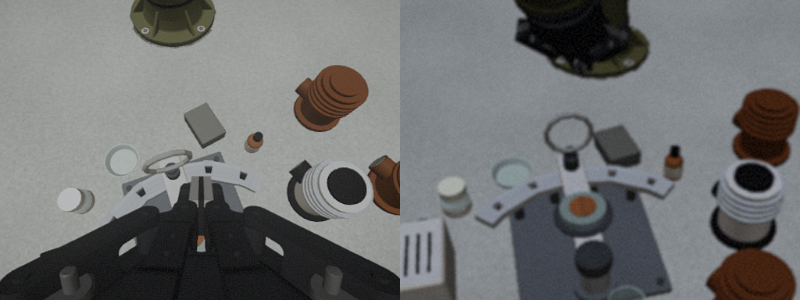

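The wrist panel shows the ring at (168,160), which is (215,205) full frame. The tips at (203,200) sit just on its pivot side, and nothing on the bench has moved.

```bash
python3 -c "
from h import *
print(atz('wrist',(215,205),.146),atz('wrist',(143*1.28,166*1.28),.146),atz('wrist',(192*1.28,155*1.28),.146))
s=manip.get_state();t=s['eef_pos']+np.outer([.022,.035],R.from_euler('xyz',s['tool_rot']).as_matrix()[:,2])
c=optics.calibration('wrist');M=R.from_euler('xyz',c['attitude']).as_matrix()
for a in t: v=M.T@(a-c['xyz']);print('tip px/1.28',(v[:2]/v[2]*c['fx']+[c['cx'],c['cy']])/1.28)
d=np.array([-.566,.046,-.823]);E=np.array([.481,-.003,.147])
go(E-.08*d,E-.04*d,E)
"
```

```text
[ 0.477 -0.008  0.146] [ 0.483 -0.045  0.146] [0.471 0.029 0.146]
tip px/1.28 [201.393 188.797]
tip px/1.28 [201.349 181.288]
t 22.625 q [-0.206  0.716  0.325  1.08  -0.211  1.964  1.589] p [0.558 0.036 0.33 ] F [-0.2    0.257  0.829] w 0.0002963285835350394
toolx [-0.83   0.055  0.555] tooly [0.07  0.998 0.006] toolz [-0.553  0.043 -0.832] tilt 33.6926793845346 yaw 175.533687485247
[ 0.526 -0.007  0.213] -> [-40. -46. 113.]
[ 0.504 -0.005  0.18 ] -> [-40. -45. 153.]
[ 0.481 -0.003  0.147] -> [-39. -45. 193.]
```

Call:
arm_command([
  [[-12,-15,25],0,255],
  [[-24,-32,50],0,255],
  [[-34,-46,80],0,255],
  [[-39,-46,110],0,255],
  [[-39,-46,110],0,255],
])

```text
clock: 23.25
eef_pos: [0.522, 0.0019, 0.2109]
tool_rot: [3.12, -0.606, 3.096]
ft_force: [-0.2, 0.2, 0.0]
gripper_width: 0.0003
finger_force: 0.0
```

```bash
python3 -c "
from h import *
d=np.array([-.553,.043,-.832]);E=np.array([.479,-.004,.147])
go(E-.04*d,E-.02*d,E,E+.005*d)
import cv2
s=optics.snapshot('scene')[:,:,::-1];a=optics.snapshot('wrist')[:,:,::-1][130:310,140:380]
cv2.imwrite('pics/m5.png',np.hstack([cv2.resize(a,(400,300)),cv2.resize(s[110:170,175:255],(400,300),interpolation=cv2.INTER_CUBIC)]))"
```

```text
t 23.25 q [-0.169  0.741  0.298  1.372 -0.181  1.667  1.676] p [0.522 0.002 0.211] F [-0.213  0.23   0.021] w 0.0002981038470195538
toolx [-0.821  0.037  0.569] tooly [0.058 0.998 0.018] toolz [-0.568  0.048 -0.822] tilt 34.73367119319852 yaw 175.20965937471115
[ 0.501 -0.006  0.18 ] -> [-1. -9. 37.]
[ 0.49  -0.005  0.164] -> [-1. -9. 57.]
[ 0.479 -0.004  0.147] -> [-1. -9. 77.]
[ 0.476 -0.004  0.143] -> [ -1. -10.  82.]
```

View pics/m5.png

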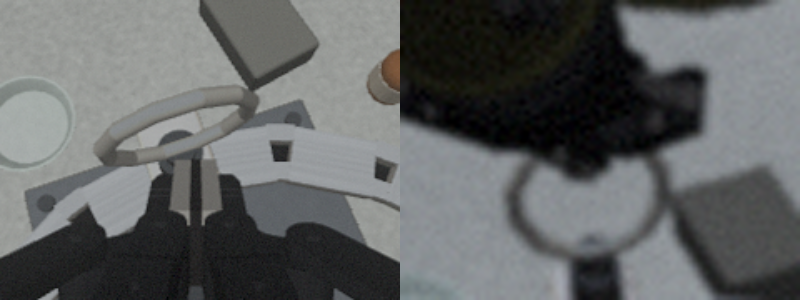

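Call:
arm_command([
  [[0,-5,8],0,255],
  [[0,-9,18],0,255],
  [[0,-9,30],0,255],
  [[0,-9,42],0,255],
  [[0,-9,54],0,255],
  [[0,-9,62],0,255],
  [[0,-9,62],0,255],
])

```text
clock: 24.22
eef_pos: [0.4871, -0.0031, 0.1599]
tool_rot: [3.114, -0.603, 3.1]
ft_force: [-0.1, -0.6, -0.4]
gripper_width: -0.0002
finger_force: 0.0
```

```bash
python3 -c "
from h import *
s=manip.get_state()['eef_pos']
go(s+[0,0,.01],s+[0,0,.02],s+[0,0,.028])
import cv2
s=optics.snapshot('scene')[:,:,::-1];a=optics.snapshot('wrist')[:,:,::-1][130:310,140:380]
cv2.imwrite('pics/m6.png',np.hstack([cv2.resize(a,(400,300)),cv2.resize(s[110:170,175:255],(400,300),interpolation=cv2.INTER_CUBIC)]))"
```

```text
t 24.225 q [-0.168  0.741  0.292  1.535 -0.184  1.503  1.702] p [ 0.487 -0.003  0.16 ] F [-0.118 -0.633 -0.378] w -0.0001744061152199425
toolx [-0.823  0.034  0.567] tooly [0.057 0.998 0.023] toolz [-0.565  0.051 -0.823] tilt 34.587392608163874 yaw 174.81834866541251
[ 0.487 -0.003  0.17 ] -> [ 6.  0. -8.]
[ 0.487 -0.003  0.18 ] -> [ 11.   0. -16.]
[ 0.487 -0.003  0.188] -> [ 16.   1. -23.]
```

View pics/m6.png

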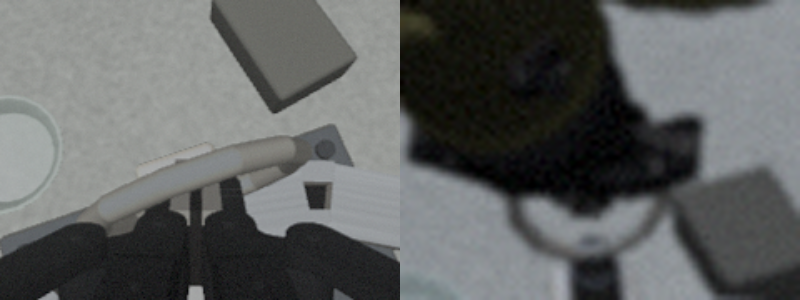

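The finger is now through the ring: in the wrist view the wire crosses over it, and in the scene view the tip shows inside the ring. Next I'll lift in small steps and watch the force.

Call:
arm_command([
  [[3,0,-4],0,255],
  [[5,0,-7],0,255],
  [[5,0,-7],0,255],
])

```text
clock: 24.7
eef_pos: [0.4883, -0.0032, 0.1688]
tool_rot: [3.113, -0.6, 3.1]
ft_force: [4.1, 1.1, -5.5]
gripper_width: -0.0002
finger_force: 3.3
```

Call:
arm_command([
  [[2,0,-2],0,255],
  [[2,0,-3],0,255],
  [[2,0,-3],0,255],
])

```text
clock: 25.08
eef_pos: [0.4881, -0.0032, 0.1722]
tool_rot: [3.113, -0.6, 3.1]
ft_force: [5.5, 2.1, -6.3]
gripper_width: 0.0003
finger_force: 4.0
```

Call:
arm_command([
  [[2,0,-2],0,255],
  [[2,0,-3],0,255],
  [[2,0,-3],0,255],
])

```text
clock: 25.45
eef_pos: [0.4882, -0.0033, 0.1757]
tool_rot: [3.113, -0.6, 3.1]
ft_force: [6.2, 2.0, -6.4]
gripper_width: -0.0002
finger_force: 4.1
```

Call:
arm_command([
  [[2,0,-2],0,255],
  [[2,0,-3],0,255],
  [[2,0,-3],0,255],
])

```text
clock: 25.82
eef_pos: [0.4882, -0.0034, 0.1793]
tool_rot: [3.113, -0.6, 3.1]
ft_force: [5.8, 2.4, -7.3]
gripper_width: 0.0003
finger_force: 4.2
```

Call:
arm_command([
  [[2,0,-3],0,255],
  [[2,0,-3],0,255],
])

```text
clock: 26.08
eef_pos: [0.4882, -0.0035, 0.1829]
tool_rot: [3.113, -0.6, 3.1]
ft_force: [6.1, 2.7, -7.5]
gripper_width: 0.0001
finger_force: 4.3
```

Call:
arm_command([
  [[1,4,1],0,255],
  [[2,8,2],0,255],
  [[3,12,2],0,255],
  [[4,16,3],0,255],
  [[5,20,4],0,255],
  [[5,24,4],0,255],
  [[6,28,5],0,255],
  [[6,32,5],0,255],
  [[6,32,5],0,255],
])

```text
clock: 27.2
eef_pos: [0.4814, 0.0291, 0.1832]
tool_rot: [3.114, -0.603, 3.1]
ft_force: [2.9, 1.4, -7.3]
gripper_width: -0.0001
finger_force: 3.2
```

```bash
python3 -c "
from h import *
s=manip.get_state()['eef_pos']
go((.4816,.0621,.182),(.4816,.0575,.182))
import cv2
im=optics.snapshot('top')[:,:,::-1];cv2.imwrite('pics/top7.png',cv2.resize(im[170:270,200:350],(800,533),interpolation=cv2.INTER_CUBIC))"
```

```text
t 27.2 q [-0.215  0.706  0.288  1.532 -0.2    1.54   1.655] p [0.481 0.029 0.183] F [ 2.921  1.429 -7.256] w -7.616190475556901e-05
toolx [-0.823  0.034  0.567] tooly [0.057 0.998 0.023] toolz [-0.565  0.051 -0.823] tilt 34.571966081131414 yaw 174.80721959420907
(0.4816, 0.0621, 0.182) -> [ 0. 33.  3.]
(0.4816, 0.0575, 0.182) -> [ 0. 28.  2.]
```

Call:
arm_command([
  [[1,5,1],0,255],
  [[1,10,1],0,255],
  [[2,15,2],0,255],
  [[2,20,2],0,255],
  [[2,24,2],0,255],
  [[2,28,2],0,255],
  [[2,31,2],0,255],
  [[2,31,2],0,255],
])

```text
clock: 28.25
eef_pos: [0.4807, 0.0601, 0.1834]
tool_rot: [3.114, -0.602, 3.1]
ft_force: [3.9, -0.2, -7.6]
gripper_width: -0.0001
finger_force: 3.7
```

```bash
python3 -c "
from h import *
go((.4816,.0621,.182))
import cv2
im=optics.snapshot('top')[:,:,::-1];cv2.imwrite('pics/top7.png',cv2.resize(im[170:270,200:350],(800,533),interpolation=cv2.INTER_CUBIC))
c=optics.calibration('top');M=R.from_euler('xyz',c['attitude']).as_matrix()
a=np.array([-.1896,.0130]);piv=np.array([.662,.0487])
# expected dish centre at the new hole, and detect orange specimen centroid
e=np.r_[piv+a*82/190,.098];v=M.T@(e-c['xyz']);print('exp',v[:2]/v[2]*c['fx']+[c['cx'],c['cy']])
h=im.astype(int);m=(h[:,:,2]-h[:,:,0]>40);m[:,:255]=0;m[:, 310:]=0;m[:150]=0;m[225:]=0
y,x=np.nonzero(m);print(len(x),x.mean(),y.mean(), atz('top',(x.mean(),y.mean()),.098))
"
```

```text
t 28.25 q [-0.256  0.705  0.279  1.53  -0.223  1.54   1.613] p [0.481 0.06  0.183] F [ 3.872 -0.206 -7.552] w -0.00014746003480726452
toolx [-0.823  0.034  0.566] tooly [0.057 0.998 0.023] toolz [-0.564  0.051 -0.824] tilt 34.52756135296441 yaw 174.80242939512954
(0.4816, 0.0621, 0.182) -> [-1.  2.  1.]
exp [264.262 188.95 ]
0 nan nan [nan nan nan]<string>:11: RuntimeWarning: Mean of empty slice.
  ret = ret.dtype.type(ret / rcount)
```

View pics/top7.png

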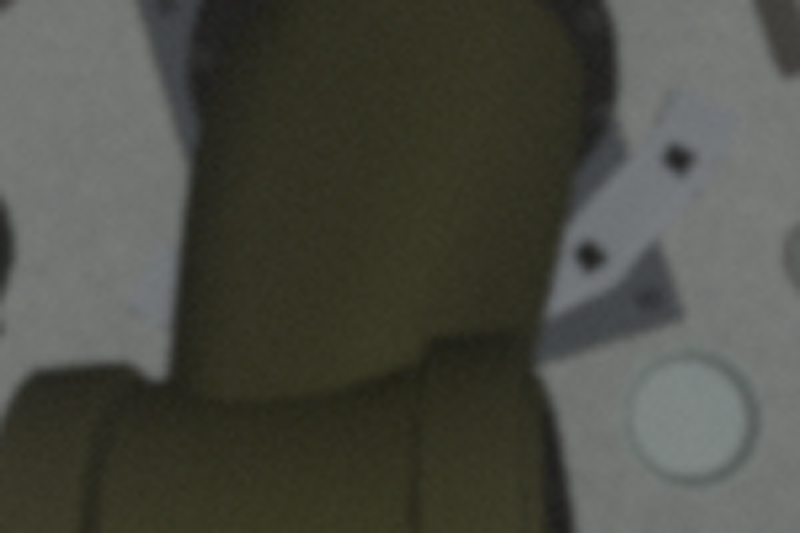

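The top view is blocked by the robot arm; only the two −y holes at (590,257) and (678,158) show. I'll measure the swing numerically from the scene camera using the orange specimen in the dish.

```bash
cat > ang.py <<'E'
from h import *
import cv2
def cen(im):  # BGR 384x512
    h=im.astype(int);m=((h[:,:,2]-h[:,:,0]>35)).astype(np.uint8);m[:,:200]=0;m[:,262:]=0;m[:180]=0;m[230:]=0
    y,x=np.nonzero(m);return len(x),(x.mean(),y.mean())
a=cv2.resize(cv2.imread('pics/scene0.png'),(512,384),interpolation=cv2.INTER_AREA)
piv=np.array([.662,.0487]);out=[]
for im in(a,optics.snapshot('scene')[:,:,::-1]):
    n,c=cen(im);p=atz('scene',c,.098)[:2];v=p-piv;out.append(np.degrees(np.arctan2(v[1],-v[0])));print(n,np.round(c,1),p,'r',np.linalg.norm(v),'ang',out[-1])
print('swing',out[1]-out[0])
E
python3 ang.py
```

```text
173 [221.3 197. ] [0.581 0.027] r 0.08339468586872319 ang -14.73142391021963
173 [234.  196.5] [0.578 0.055] r 0.08375543786342952 ang 4.320198782973848
swing 19.05162269319348
```

Call:
arm_command([
  [[0,1,0],0,255],
  [[0,2,0],0,255],
  [[0,2,0],0,255],
])

```text
clock: 28.72
eef_pos: [0.4808, 0.0617, 0.1834]
tool_rot: [3.114, -0.602, 3.1]
ft_force: [4.5, -0.9, -7.6]
gripper_width: 0.0003
finger_force: 3.8
```

Call:
arm_command([
  [[-1,0,2],0,255],
  [[-3,0,4],0,255],
  [[-3,0,4],0,255],
])

```text
clock: 29.1
eef_pos: [0.4809, 0.0618, 0.1782]
tool_rot: [3.114, -0.603, 3.1]
ft_force: [3.2, -1.1, -6.6]
gripper_width: 0.0001
finger_force: 3.5
```

Call:
arm_command([
  [[-1,0,1],0,255],
  [[-1,0,2],0,255],
  [[-1,0,2],0,255],
])

```text
clock: 29.48
eef_pos: [0.4809, 0.0619, 0.1762]
tool_rot: [3.114, -0.601, 3.1]
ft_force: [3.9, -0.8, -6.6]
gripper_width: 0.0001
finger_force: 3.8
```

Call:
arm_command([
  [[-1,0,1],0,255],
  [[-1,0,2],0,255],
  [[-1,0,2],0,255],
])

```text
clock: 29.85
eef_pos: [0.4808, 0.0619, 0.1739]
tool_rot: [3.114, -0.601, 3.1]
ft_force: [5.0, -1.1, -5.8]
gripper_width: -0.0001
finger_force: 4.2
```

```bash
python3 ang.py
```

```text
173 [221.3 197. ] [0.581 0.027] r 0.08339468586872319 ang -14.73142391021963
171 [234.3 196.5] [0.578 0.056] r 0.08384392877054395 ang 4.69080300602203
swing 19.422226916241662
```

Call:
arm_command([
  [[-1,0,1],0,255],
  [[-1,0,2],0,255],
  [[-1,0,2],0,255],
])

```text
clock: 30.28
eef_pos: [0.4808, 0.062, 0.1717]
tool_rot: [3.114, -0.6, 3.1]
ft_force: [5.8, -1.2, -6.0]
gripper_width: 0.0001
finger_force: 4.5
```

Call:
arm_command([
  [[-1,0,1],0,255],
  [[-1,0,2],0,255],
  [[-1,0,2],0,255],
])

```text
clock: 30.65
eef_pos: [0.4807, 0.062, 0.1695]
tool_rot: [3.114, -0.6, 3.1]
ft_force: [7.5, -1.0, -5.6]
gripper_width: 0.0
finger_force: 4.8
```

Call:
arm_command([
  [[-1,0,1],0,255],
  [[-1,0,2],0,255],
  [[-1,0,2],0,255],
])

```text
clock: 31.02
eef_pos: [0.4803, 0.0622, 0.168]
tool_rot: [3.113, -0.6, 3.1]
ft_force: [8.1, -2.0, -0.8]
gripper_width: 0.0002
finger_force: 3.4
```

Call:
arm_command([
  [[-1,0,1],0,255],
  [[-1,0,2],0,255],
  [[-1,0,2],0,255],
])

```text
clock: 31.4
eef_pos: [0.4788, 0.0624, 0.1654]
tool_rot: [3.114, -0.603, 3.1]
ft_force: [3.0, 0.6, -0.1]
gripper_width: 0.0
finger_force: 1.3
```

```bash
python3 ang.py; python3 -c "
from h import *
go()"
```

```text
173 [221.3 197. ] [0.581 0.027] r 0.08339468586872319 ang -14.73142391021963
174 [234.3 196.5] [0.578 0.056] r 0.0839006758968497 ang 4.7550113241919805
swing 19.486435234411612
t 31.45 q [-0.258  0.723  0.275  1.552 -0.229  1.503  1.616] p [0.479 0.062 0.165] F [3.026 0.257 1.154] w -4.698295176304177e-05
toolx [-0.823  0.034  0.567] tooly [0.057 0.998 0.023] toolz [-0.565  0.052 -0.823] tilt 34.57277330618353 yaw 174.79129951616352
```

Call:
arm_command([
  [[-2,0,2],0,255],
  [[-3,0,4],0,255],
  [[-3,0,4],0,255],
])

```text
clock: 31.82
eef_pos: [0.4788, 0.0624, 0.1599]
tool_rot: [3.114, -0.604, 3.1]
ft_force: [-0.0, -0.8, -0.9]
gripper_width: -0.0001
finger_force: 0.0
```

```bash
python3 ang.py; python3 -c "
from h import *
go()"
```

```text
173 [221.3 197. ] [0.581 0.027] r 0.08339468586872319 ang -14.73142391021963
172 [234.3 196.5] [0.579 0.056] r 0.08375811229406538 ang 4.74148581000579
swing 19.47290972022542
t 31.875 q [-0.258  0.729  0.275  1.556 -0.23   1.493  1.617] p [0.479 0.062 0.16 ] F [-0.053  0.856  0.191] w 0.00028111473430555165
toolx [-0.823  0.034  0.567] tooly [0.057 0.998 0.023] toolz [-0.565  0.051 -0.823] tilt 34.58735990091928 yaw 174.81592033913464
```

Call:
arm_command([
  [[0,0,-12],0,255],
  [[0,0,-28],0,255],
  [[0,0,-46],0,255],
  [[0,0,-66],0,255],
  [[0,0,-88],0,255],
  [[0,0,-110],0,255],
  [[0,0,-130],0,255],
  [[0,0,-130],0,255],
])

```text
clock: 32.88
eef_pos: [0.5538, 0.0553, 0.2684]
tool_rot: [3.114, -0.599, 3.099]
ft_force: [0.1, 0.8, -0.1]
gripper_width: -0.0
finger_force: 0.0
```

```bash
cat > chk.py <<'E'
from h import *
import cv2
s=optics.snapshot('scene')[:,:,::-1]; cv2.imwrite('pics/fin.png',s)
a=cv2.resize(cv2.imread('pics/scene0.png'),(512,384),interpolation=cv2.INTER_AREA)
# ring height via template: match initial ring patch at the predicted place
c=optics.calibration('scene');M=R.from_euler('xyz',c['attitude']).as_matrix()
pr=lambda p:(lambda v:v[:2]/v[2]*c['fx']+[c['cx'],c['cy']])(M.T@(np.array(p)-c['xyz']))
P0=(.4795,-.0035,.146);P1=(.4720,.0617,.146)
print('pred0',pr(P0),'pred1 home',pr(P1),'pred1 riding',pr((.4720,.0617,.156)))
u,v=pr(P0).round().astype(int);t=a[v-20:v+4,u-20:u+21];g=lambda i:cv2.cvtColor(i,cv2.COLOR_BGR2GRAY)
r=cv2.matchTemplate(g(np.ascontiguousarray(s)),g(t),cv2.TM_CCOEFF_NORMED);u1,v1=pr(P1).round().astype(int)
w=r[v1-35:v1-5,u1-35:u1-5];i=np.unravel_index(w.argmax(),w.shape);print('match',w.max(),'centre',i[1]+u1-35+20,i[0]+v1-35+20)
E
python3 ang.py; python3 chk.py; python3 -c "
from h import *
go()"
```

```text
173 [221.3 197. ] [0.581 0.027] r 0.08339468586872319 ang -14.73142391021963
170 [234.4 196.5] [0.578 0.056] r 0.0839014485557404 ang 4.846791451093645
swing 19.578215361313276
pred0 [211.277 149.429] pred1 home [240.041 148.369] pred1 riding [239.99  144.976]
match 0.36750683 centre 225 162
t 32.975 q [-0.218  0.745  0.285  1.194 -0.22   1.833  1.584] p [0.553 0.056 0.267] F [-0.099  0.005 -0.899] w 7.704938464290908e-05
toolx [-0.823  0.035  0.566] tooly [0.058 0.998 0.023] toolz [-0.565  0.051 -0.824] tilt 34.53777232052628 yaw 174.80634538495855
```

Call:
arm_command([
  [[15,-20,-25],0,255],
  [[15,-75,-30],0,255],
  [[15,-130,-30],0,255],
  [[15,-185,-30],0,255],
  [[15,-240,-30],0,255],
  [[15,-290,-30],0,255],
  [[15,-290,-30],0,255],
])

```text
clock: 33.85
eef_pos: [0.5384, -0.2393, 0.2931]
tool_rot: [3.117, -0.605, 3.091]
ft_force: [-0.2, -0.5, -0.5]
gripper_width: -0.0004
finger_force: 0.0
```

```bash
python3 ang.py; python3 chk.py; python3 -c "
from h import *
go()"
```

```text
173 [221.3 197. ] [0.581 0.027] r 0.08339468586872319 ang -14.73142391021963
169 [234.4 196.5] [0.578 0.056] r 0.08384444714012787 ang 4.785238138796297
swing 19.516662049015927
pred0 [211.277 149.429] pred1 home [240.041 148.369] pred1 riding [239.99  144.976]
match 0.45920998 centre 238 148
t 33.95 q [ 0.166  0.788  0.323  1.041 -0.02   1.912  1.984] p [ 0.54  -0.235  0.293] F [0.256 0.637 0.013] w 0.0001873972235920637
toolx [-0.823  0.035  0.567] tooly [0.059 0.998 0.024] toolz [-0.565  0.053 -0.823] tilt 34.60577235474729 yaw 174.65633981829336
```

```bash
python3 - <<'E'
from h import *
import cv2
a=cv2.resize(cv2.imread('pics/top0.png'),(512,384),interpolation=cv2.INTER_AREA);b=optics.snapshot('top')[:,:,::-1]
piv=np.array([.662,.0487]);o=[]
for im in(a,b):
    h=im.astype(int);m=(h[:,:,2]-h[:,:,0]>25);m[:,:240]=0;m[:,300:]=0;m[:165]=0;m[215:]=0
    y,x=np.nonzero(m);p=atz('top',(x.mean(),y.mean()),.098)[:2];v=p-piv;o.append(np.degrees(np.arctan2(v[1],-v[0])));print(len(x),p,np.linalg.norm(v),o[-1])
print(o[1]-o[0])
# bush/ring height in the scene by small-patch matching (bottom of ring + bush)
s=cv2.imread('pics/fin.png');a=cv2.resize(cv2.imread('pics/scene0.png'),(512,384),interpolation=cv2.INTER_AREA)
g=lambda i:cv2.cvtColor(i,cv2.COLOR_BGR2GRAY)
for dy0,dy1 in((-16,-4),(4,14),(-16,14)):
    t=g(a)[149+dy0:149+dy1,197:226];W=g(s)[149+dy0-12:149+dy1+12,215:262]
    r=cv2.matchTemplate(W,t,cv2.TM_CCOEFF_NORMED);_,mx,_,l=cv2.minMaxLoc(r);print((dy0,dy1),round(mx,2),'du',l[0]+215-197,'dv',l[1]-12)
E
```

```text
155 [0.584 0.025] 0.08170800719325964 -16.870991581791596
163 [0.581 0.053] 0.08101905343604525 2.70050202543842
19.571493607230018
(-16, -4) 0.86 du 26 dv -1
(4, 14) 0.4 du 30 dv 0
(-16, 14) 0.29 du 28 dv -1
```

Both cameras give a swing of about 19.5°, which is one hole within the play. The ring's upper arc sits at its home height: the image shift is −1 px, where −4.4 px would mean the pin is still riding on the plate. The finger is out and clear of everything.

```bash
python3 -c "
from cell import manip
print(manip.close_job())"
```

```text
the job is handed in; nothing more can be done
None
```

The job is handed in at about 34 s: the swing arm is one hole nearer the lamp (about 19.5° measured in both cameras), the ring height and lift force show the pin home, and the finger is out and clear of the bench; I made no final check of the loose items, but no contact showed away from the ring apart from one unexplained 20 N wrist-force reading while the arm swung behind its base.

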